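# Clamp a microscope slide carrier under a knurled thumbscrew

### The arm

A 6-joint arm with a two-finger parallel gripper is mounted at the origin on the work surface. World frame = base frame: x ahead of the robot, y to its left, z up, the work surface at z = 0. Lengths are in mm, angles in degrees, forces in N, time in s.
With the tool pointing down it reaches from about 300 to 875 mm from the base axis. Payload 4.2 kg.
Tool frame: the origin (TCP) lies at the very end of the fingers, on their centre line; the grasp point (between the pads) lies 19 mm behind it; y points along the fingers, z is the direction in which the jaws open and shut, and the axes are right-handed (so a half turn about y gives the same grasp; the last joint's range is limited). The gripper opens to 85 mm and grips with 20 to 120 N. Pads are 22 mm wide; open, the fingers measure 114 mm over their backs; the gripper's body (76 mm by 85 mm) begins 54 mm behind the grasp point. The pads swing forward as they close: fully open they stand 13 mm farther back than shut.
Start: joints at [-65.947, 18.312, 89.639, -0, 72.044, -1.146], TCP at [244.816, -520.295, 231.338] pointing down, gripper open.
Joint ranges: [-177.97, 177.97], [-48.28, 115.42], [12.27, 149.76], [-77.06, 257.06], [2.81, 150.46], [-146.56, 146.56]. Speed limits (degrees/s): [147.25, 147.25, 180, 180, 180, 180].

### API

Orientations are given as a 3x3 rotation matrix whose columns are the frame's x, y, z axes.
In Python, from rig import * gives the robot as it stands.
- The arm moves only by the tool apply_moves, never from a script. Its argument "series" is a list of rows, each an object of numbers: "jaw": the gripper's target within -1 to 1 (fully open at 1, half-way at 0, shut at -1); "dx", "dy", "dz": the shift along the tool's x, y, z in m; "yaw": the turn about the tool's y in degrees. In form: [{"jaw": .., "dx": .., "dy": .., "dz": .., "yaw": ..}, ...]. A call has 1 to 20 rows; each row shifts and turns the pose as measured when the row begins, along the tool's axes as they then stand; what a row does not reach is not made up. A row lasts 1/10 s, in which the tool goes at most 50 mm and 8.59 degrees, less where a joint would pass 70% of its speed; a pose out of reach is approached as far as the arm can. A call is refused whole if a number of a shift passes 0.05 or a number of a turn 8.59, either way. A call with a gripper value outside its range is refused whole. The fingers move at their own pace and stop on an object; "squeeze" is the grip in N (left out, the last holds). Time passes only in rows, so rows that do not move let the fingers close. It gives the time, the measured TCP pose, the force and the opening at its end, in the units of the state.
- state(): the state, without advancing time (a new reading comes with each control period).
- get_image(name): name is "side" or "top" or "wrist"; returns (picture, depth): 420x560x3 uint8, blue, green, red; 420x560 float32, mm along the optical axis (not along the pixel's ray), 0 where there is no reading.
- camera_model(name): a dict with "camera_matrix" (3x3 intrinsics, pixels), "R" (3x3) and "t" (3): a world point X has camera coordinates R X + t. Camera axes: x right, y down, z forward; pixel columns grow to the right and rows downward; lengths in mm; the calibration is good to about 2 mm. The wrist camera is an equidistant fisheye: a pixel r from the principal point sees the ray r / f radians off the axis. A picture is of the moment at which its call begins: read the wrist's pose just before it. camera_model takes no time and is no camera call; for the wrist camera it gives the pose at the moment of the call.
- hand_in(): hands the job in, once; it reports no verdict.
Trained networks look in the newest picture that a camera, given by its name, has taken for a name from the list of things; names that differ only in an ending like _2 or _b are one class to them, and where a whole thing is asked for, a point or a joint stands for the part that bears it (a point fixed in the world has none). Each returns a list of dicts, best first, with "conf" (0 to 1); they miss things now and then, are a little off and sometimes report something else, mostly with a low value. They report only what shows in the picture. A call takes as long as a camera call. They do not tell look-alikes from the thing itself.
- boxes_of(label, camera): "at" ([row, column] in pixels, amid what is visible of it).
- cut_out(label, camera): "mask" (420x560 bool, what is visible of it) and "at" ([row, column] in pixels, amid what is visible of it).
- place_of(label, camera): "at" ([row, column] in pixels: a listed point, or the origin of a listed thing).
The state is a dict: "t": time; "qpos": joint angles; "joint_vel": joint speeds; "joint_torque": joint torques, N m; "ee_pos": TCP position; "eef_rot": TCP orientation; "contact_force": force on the tool from outside, world axes, zero at the start; "moment": the same for the moment, N m; "finger_gap": finger opening in mm.
Only numpy, scipy, OpenCV 4.12 (cv2) and the standard library are available. Lean on these libraries where they do the work, as an engineer would, in place of code of your own. Each camera call takes 0.05 s, during which the arm holds its last target. There are 200 camera calls.

### The job

Take the aluminium slide carrier from the steel tray, slide it bare end first into the specimen clamp until it rests fully home against the backstop, without ramming it. Then turn the knurled thumbscrew clockwise, regripping as needed, until its foot seats on the carrier and the resistance clearly rises: snug, so that it holds by itself, but not forced. Leave the other things on the bench and tray where they are, and let go of everything.

Things in the scene. Friction and masses are not known exactly. Their poses are not given: they have to be found in the camera images.
- clamp: Specimen clamp fixed to the bench. Origin on the bench straight below the screw's axis; +x points from its open mouth to the backstop, z up. Dark base plate 150 x 76 mm (x -110 to +40 mm), top 10 mm above the bench. Two side walls 37 mm apart inside, 65 mm outside (x -24 to +28 mm), carry a bridge (x -15 to +15 mm, y -33 to +33 mm, 38 to 48 mm above the bench) with the vertical thumbscrew.
- backstop: Steel block at the inner end of the clamp's channel, 20 mm high above the base plate. Origin at the foot of its stop face, mid-width, on the base plate, 28 mm beyond the screw's axis. The carrier's bare end comes to rest against it. More than 35 N would knock it out of line.
- thumbscrew: Knurled steel thumbscrew, axis vertical. Origin: centre of the head's top face; head 26 mm in diameter, 24 mm high, its underside always at least 3 mm above the bridge. Clockwise from above it goes down 2 mm per rad (12.6 mm a turn) and stays where it is left. Its 18 mm black swivel foot under the bridge starts 2 to 5 mm above a loaded carrier (not known better): 1 to 2.5 rad to seat, over several grips.
- carrier: Flat aluminium slide carrier, 116 x 34 x 14 mm (x, y, z), 0.10 to 0.21 kg, lying flat. Origin: centre of its underside. A greenish glass slide with a white end is let into its top, from the -x end to x = +20 mm; the +x end (away from the robot at first) is bare metal and goes in first. Fully home its origin is 30 mm before the screw's axis (x = -30 mm in the clamp's frame), on the base plate.
- carrier_pad (a point): Spot on the carrier's top face, on its bare end, 30 mm from the carrier's middle and 28 mm from the front end, where the foot presses when the carrier is home.
- tray: Flat stainless tray fixed to the bench, 300 x 220 mm, floor 3 mm thick, rim 12 mm high. Origin: centre of its underside. The carrier starts on it.
- dish: Small glass dish, 60 mm in diameter, 15 mm high, standing on the tray. Origin: centre of its underside. To be left alone.
- tweezers: Steel tweezers, 120 mm long along their x, 6 mm high, lying on the tray. Origin: middle of the underside. To be left alone.
- dropper: Amber dropper bottle, 28 mm in diameter, 75 mm high, near the clamp. Origin: centre of its underside. To be left alone.
- jar: White lidded jar, 48 mm in diameter, 55 mm high, near the clamp. Origin: centre of its underside. To be left alone.
- slide_box: Blue slide box, 85 x 34 x 30 mm, on the bench. Origin: centre of its underside. To be left alone.
- clamp_mouth (a point): Middle of the flared mouth's outer edge, on the top face of the clamp's base plate, 36 mm before the screw's axis. The flare is 49 mm wide here and 12 mm high above the plate, narrowing to the 37 mm channel over 12 mm. A loaded carrier lies on the base plate and its rear 52 mm stick out of the mouth, with the sides free.
- screw_head (a point): Centre of the head, 12 mm below its top face, on the axis: the place to grip. With the foot free, turning takes a steady 0.16 Nm of friction (at a standstill part of it relaxes: compare like with like); once the foot bears on the carrier it climbs by 0.22 Nm per rad, the foot's pressure by 110 N per rad. Snug is 0.06 to 0.12 Nm above free (30 to 60 N); 0.16 Nm above (80 N) damages the carrier.
There are look-alikes about, which are no part of the job. There is more than one size of the carrier; the job needs the smallest.

How it is judged (in metres and radians):
On the way, in this order (a step that is already met when the one before it is completed fails the run):
1. the carrier lies home in the clamp, bare end against the backstop, the foot not yet on it (x of carrier_pad in the frame of clamp above -0.002 m and horizontal distance between carrier_pad and thumbscrew below 0.004 m and z of carrier in the frame of clamp below 0.0125 m and contact force between thumbscrew and carrier below 1 N), for 0.1 s.
2. the foot is screwed down on the carrier (contact force between thumbscrew and carrier above 15 N), for 0.2 s.
At the end, for the whole second after the job is handed in: The carrier lies flat on the clamp's base plate, bare end in, within 2 mm of the backstop and its pad within 4 mm of under the screw; the foot presses it with more than 15 N after the screw is let go; everything at rest (x of carrier_pad in the frame of clamp above -0.002 m and horizontal distance between carrier_pad and thumbscrew below 0.004 m and z of carrier in the frame of clamp below 0.0125 m and angle between carrier's own z axis and vertical below 0.05 rad and contact force between thumbscrew and carrier above 15 N and linear speed of carrier below 0.01 m/s); the robot touches nothing.
It fails at once if the thumbscrew is overtightened: the foot presses the carrier with more than 80 N (contact force between thumbscrew and carrier above 80 N).
It fails at once if the carrier is rammed against the backstop with more than 35 N (contact force between backstop and carrier above 35 N).
It fails at once if a bystander is moved by more than 25 mm (distance of any of dish, tweezers, dropper, jar, slide_box from where it was at the start of the episode above 0.025 m).
It also fails if it takes over 72 s, if anything falls off the work surface, if the arm or the gripper's body presses on something with over 40 N, if the wrist force passes 120 N, or if a joint passes its speed limit or range.

## Working session

There is one attempt and no reset: what is moved stays moved. The work goes in short steps, Python scripts to look and compute and a tool call to move; the robot and the scene stay as the last step left them, time stands still between calls to the robot, and variables do not carry over. Pictures are saved under pics/ and viewed, about 8 in all and at most 12, crops included, and the job is handed in when it is done.

Besides the shell and the picture viewer there is one more tool, called after "Emit:" by a JSON object that holds its "op" and its "data", one argument or row to a line. apply_moves: Moves the arm, as the interface text tells. Its arguments: {"type":"object","properties":{"series":{"type":"array"},"squeeze":{"type":"number"}},"required":["series"]}

```bash
mkdir -p pics
cat > h.py <<'E'
from rig import *
import numpy as np, cv2
def ray(name,px,cm=None):
    cm=cm or camera_model(name);K=np.array(cm["camera_matrix"]);R=np.array(cm["R"]);t=np.array(cm["t"])
    x=(px[1]-K[0,2])/K[0,0];y=(px[0]-K[1,2])/K[1,1]
    if name=="wrist":
        r=np.hypot(x,y);s=np.sin(r)/r if r>1e-9 else 1
        d=np.array([x*s,y*s,np.cos(r)])
    else: d=np.array([x,y,1.])
    return -R.T@t, R.T@d
def at_z(name,px,z,cm=None):
    o,d=ray(name,px,cm);return o+d*(z-o[2])/d[2]
def at_depth(name,px,dep,cm=None):
    o,d=ray(name,px,cm)
    cm=cm or camera_model(name);dz=(np.array(cm["R"])@d)[2]
    return o+d*dep/dz
E
python3 - <<'E'
from h import *
np.set_printoptions(precision=1,suppress=True)
s=state();print(s)
for n in("top","side"):
    im,d=get_image(n);cv2.imwrite(f"pics/{n}0.png",im);np.save(f"pics/{n}0d.npy",d)
    print(n,camera_model(n))
    for l in["clamp","thumbscrew","screw_head","clamp_mouth","backstop","carrier","carrier_pad","dish","tweezers","dropper","jar","slide_box","tray"]:
        out=[]
        for r in place_of(l,n):
            a=r["at"];i,j=int(round(a[0])),int(round(a[1]))
            z=d[min(max(i,0),419),min(max(j,0),559)]
            out.append((np.round(a,1).tolist(),round(r["conf"],2),at_depth(n,a,z).round(0).tolist() if z else None))
        print(l,out)
im=np.hstack([cv2.imread("pics/top0.png")])
E
```

```text
{'t': 0.0, 'qpos': array([-65.9,  18.4,  89.7,  -0. ,  72. ,  -1.1]), 'joint_vel': array([-0. , -0.2, -0. , -0. ,  0.1, -0. ]), 'joint_torque': array([ -0. , -41.6, -23.4,  -0. ,   0. ,   0. ]), 'ee_pos': array([ 244.6, -519.8,  230.5]), 'eef_rot': array([[-0.9, -0. ,  0.4],
       [-0.4,  0. , -0.9],
       [-0. , -1. , -0. ]]), 'contact_force': array([ 0.3, -0.2,  0.8]), 'moment': array([ 0. ,  0.1, -0. ]), 'finger_gap': 85.64718218342246}
top {'camera_matrix': array([[411.7,   0. , 275.8],
       [  0. , 411.7, 214.9],
       [  0. ,   0. ,   1. ]]), 'R': array([[-0. , -1. ,  0. ],
       [-1. ,  0. , -0.1],
       [ 0.1, -0. , -1. ]]), 't': array([ 61.7, 512. , 942.6])}
clamp [([168.0, 356.6], 0.77, [611.0, -132.0, 69.0])]
thumbscrew [([164.7, 361.2], 0.62, [617.0, -140.0, 78.0])]
screw_head [([166.3, 362.3], 0.47, [613.0, -142.0, 79.0])]
clamp_mouth [([184.1, 350.6], 0.95, [584.0, -128.0, 10.0])]
backstop [([265.1, 288.0], 0.54, [396.0, 26.0, 30.0]), ([156.6, 361.1], 0.51, [646.0, -152.0, 29.0])]
carrier [([239.6, 110.0], 0.71, [463.0, 438.0, 19.0]), ([315.7, 157.6], 0.59, [287.
[... 1257 characters left out ...]
r [([378.2, 309.0], 0.86, [463.0, 448.0, 23.0]), ([333.9, 401.2], 0.73, [300.0, 354.0, 19.0]), ([272.6, 286.2], 0.64, [500.0, 190.0, 18.0]), ([291.8, 198.3], 0.17, [675.0, 241.0, 9.0])]
carrier_pad [([364.3, 334.5], 0.83, [421.0, 419.0, 20.0]), ([345.6, 410.4], 0.83, [292.0, 380.0, 21.0]), ([262.3, 272.0], 0.71, [531.0, 155.0, 18.0])]
dish [([294.8, 200.1], 0.96, [670.0, 248.0, 8.0])]
tweezers [([265.9, 212.2], 0.54, [662.0, 152.0, 4.0])]
dropper [([185.1, 229.1], 0.5, [674.0, -231.0, 7.0])]
jar [([202.6, 193.7], 0.73, [754.0, -107.0, 17.0])]
slide_box [([237.4, 329.1], 0.9, [399.0, 44.0, 8.0]), ([197.9, 258.6], 0.63, [580.0, -143.0, 12.0])]
tray [([280.7, 256.3], 0.97, [562.0, 200.0, 4.0])]
```

View pics/top0.png

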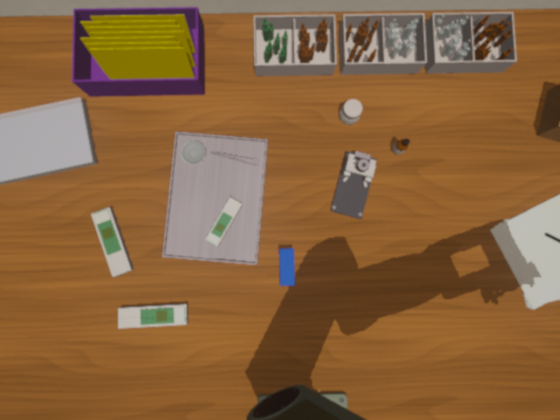

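View pics/side0.png

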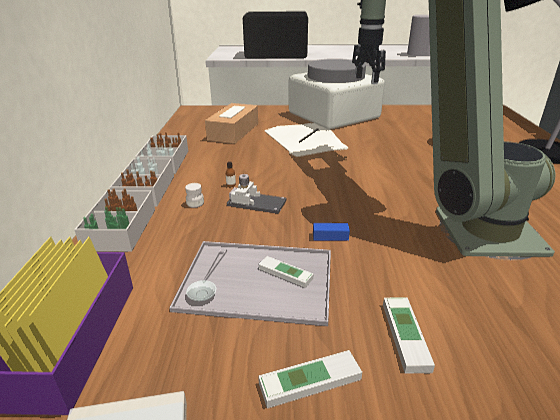

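The top view shows the candidates for the carrier: the one on the tray at (221,223), and two larger ones on the bench at (241,110) and (316,152). I choose the one on the tray, since it is the smallest and matches the description. The clamp is at (185,355) with its mouth facing the robot and its screw at (163,362). The side view agrees.

Run:
```python
from h import *
np.set_printoptions(precision=1,suppress=True)
cm=camera_model("top")
get_image("top");d=np.load("pics/top0d.npy")
def fit(l,zlo,zhi,name="top"):
    for r in cut_out(l,"top"):
        m=r["mask"];P=np.array([at_depth("top",(i,j),d[i,j],cm) for i,j in zip(*np.nonzero(m)) if d[i,j]>0])
        Q=P[(P[:,2]>zlo)&(P[:,2]<zhi)]
        if len(Q)<5: continue
        print(l,round(r["conf"],2),len(P),len(Q),Q[:,2].mean(),cv2.minAreaRect(Q[:,:2].astype(np.float32)))
fit("carrier",12,30);fit("clamp",6,14);fit("thumbscrew",60,90);fit("slide_box",20,40);fit("clamp",40,58)
im=cv2.imread("pics/top0.png")
a=cv2.resize(im[190:255,185:260],None,fx=7,fy=7,interpolation=cv2.INTER_CUBIC)[:455,:400]
b=cv2.resize(im[140:225,320:385],None,fx=6,fy=6,interpolation=cv2.INTER_CUBIC)[:455]
b=b[:455];cv2.imwrite("pics/c1.png",np.hstack([a,b]))
```

```text
carrier 0.82 1484 1412 20.128925134379926 ((287.41357421875, 340.41796875), (46.4192008972168, 156.52122497558594), 1.934388518333435)
carrier 0.67 1413 1353 20.10955778278299 ((459.87689208984375, 437.67144775390625), (156.19735717773438, 47.883121490478516), 19.708938598632812)
carrier 0.64 725 691 18.103107588035964 ((502.04827880859375, 175.7627716064453), (34.36663818359375, 115.42181396484375), 59.18644332885742)
clamp 0.8 2056 1288 10.445284233601376 ((584.8809814453125, -134.17901611328125), (76.70146179199219, 150.7231903076172), 73.62967681884766)
thumbscrew 0.59 97 97 79.11609935020086 ((617.9171142578125, -141.20864868164062), (21.915176391601562, 22.714767456054688), 69.35223388671875)
slide_box 0.95 532 531 30.568447014346862 ((394.37646484375, 30.557466506958008), (32.442344665527344, 82.3509750366211), 88.82331085205078)
clamp 0.8 2056 283 47.68712304191753 ((618.037841796875, -143.87001037597656), (65.36243438720703, 48.383697509765625), 73.40764617919922)
```

View pics/c1.png

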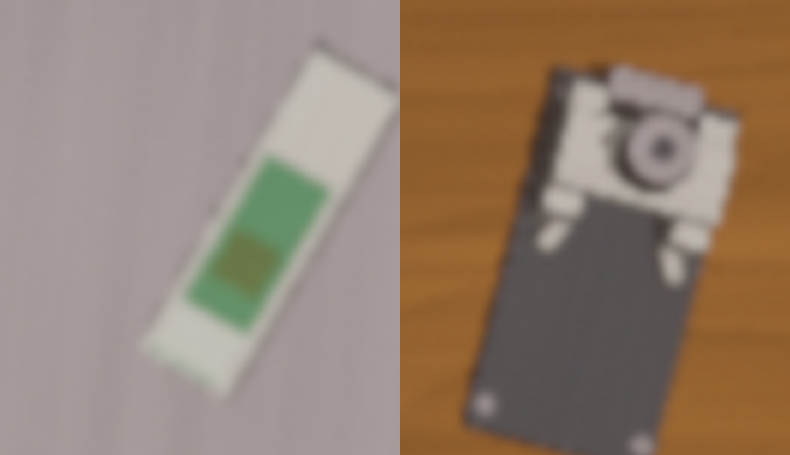

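The crop confirms the choice: bare end up-right, slide's white end lower-left, measured 34.4 x 115.4 mm, centre (502,176), yaw -30.8°. The clamp measures 76.7 x 150.7 mm, with its origin at about (618.3,-144) and yaw -16.4°. All of it matches the given sizes.

```bash
cat >> h.py <<'E'
def togo(xyz,ang=None):
    "remaining shift in tool axes (mm) and yaw (deg) so that TCP=xyz and tool z at world angle ang (mod 180)"
    s=state();R=np.array(s["eef_rot"]);p=np.array(s["ee_pos"])
    a=np.degrees(np.arctan2(R[1,2],R[0,2]))
    print("t %.2f p %s a %.2f q %s F %s M %s gap %.1f"%(s["t"],p.round(1),a,np.round(s["qpos"],0),np.round(s["contact_force"],1),np.round(s["moment"],3),s["finger_gap"]))
    print(" R.y",R[:,1].round(4))
    for tag,Rr in (("shift",R),):
        print(" dx dy dz mm",(Rr.T@(np.array(xyz)-p)).round(1))
    if ang is not None:
        y=-((ang-a+180)%360-180); print(" yaw",round(y,2))
E
python3 -c "
from h import *
togo((472.8,193.2,231),59.2)"
```

```text
t 1.70 p [ 244.8 -520.3  231.3] a -64.80 q [-66.  18.  90.  -0.  72.  -1.] F [ 0.8 -0.2 -0.1] M [-0.061  0.006 -0.003] gap 85.3
 R.y [ 0.e+00 -1.e-04 -1.e+00]
 dx dy dz mm [-5.101e+02  3.000e-01 -5.486e+02]
 yaw -124.0
```

Emit:
{"op": "apply_moves", "data": {
  "series": [
    {"jaw": 1,"dx": -0.032,"dz": -0.034},
    {"dx": -0.032,"dz": -0.034},
    {"dx": -0.032,"dz": -0.034},
    {"dx": -0.032,"dz": -0.034},
    {"dx": -0.032,"dz": -0.034},
    {"dx": -0.032,"dz": -0.034},
    {"dx": -0.032,"dz": -0.034},
    {"dx": -0.032,"dz": -0.034},
    {"dx": -0.032,"dz": -0.034},
    {"dx": -0.032,"dz": -0.034},
    {"dx": -0.032,"dz": -0.034},
    {"dx": -0.032,"dz": -0.034},
    {"dx": -0.032,"dz": -0.034},
    {"dx": -0.032,"dz": -0.034},
    {"dx": -0.032,"dz": -0.034},
    {"dx": -0.032,"dz": -0.034}
  ],
  "squeeze": 60
}}

```text
invalid input
```

Emit:
{"op": "apply_moves", "data": {
  "series": [
    {"yaw": -8.5},
    {"yaw": -8.5},
    {"yaw": -8.5},
    {"yaw": -8.5},
    {"yaw": -8.5},
    {"yaw": -8.5},
    {"yaw": -8.5},
    {"yaw": -8.5},
    {"yaw": -8.5},
    {"yaw": -8.5},
    {"yaw": -8.5},
    {"yaw": -8.5},
    {"yaw": -8.5},
    {"yaw": -8.5},
    {"yaw": -5},
    {}
  ]
}}

```text
invalid input
```

```bash
python3 -c "
from h import *
togo((472.8,193.2,150),59.2)"
```

```text
t 1.70 p [ 244.8 -520.3  231.3] a -64.80 q [-66.  18.  90.  -0.  72.  -1.] F [ 0.8 -0.2 -0.1] M [-0.061  0.006 -0.003] gap 85.3
 R.y [ 0.e+00 -1.e-04 -1.e+00]
 dx dy dz mm [-510.1   81.3 -548.6]
 yaw -124.0
```

Emit:
{"op": "apply_moves", "data": {
  "series": [
    {"jaw": 1,"dx": -0.032,"dy": 0,"dz": -0.034,"yaw": 0},
    {"jaw": 1,"dx": -0.032,"dy": 0,"dz": -0.034,"yaw": 0},
    {"jaw": 1,"dx": -0.032,"dy": 0,"dz": -0.034,"yaw": 0},
    {"jaw": 1,"dx": -0.032,"dy": 0,"dz": -0.034,"yaw": 0},
    {"jaw": 1,"dx": -0.032,"dy": 0,"dz": -0.034,"yaw": 0},
    {"jaw": 1,"dx": -0.032,"dy": 0,"dz": -0.034,"yaw": 0},
    {"jaw": 1,"dx": -0.032,"dy": 0,"dz": -0.034,"yaw": 0},
    {"jaw": 1,"dx": -0.032,"dy": 0,"dz": -0.034,"yaw": 0},
    {"jaw": 1,"dx": -0.032,"dy": 0,"dz": -0.034,"yaw": 0},
    {"jaw": 1,"dx": -0.032,"dy": 0,"dz": -0.034,"yaw": 0},
    {"jaw": 1,"dx": -0.032,"dy": 0,"dz": -0.034,"yaw": 0},
    {"jaw": 1,"dx": -0.032,"dy": 0,"dz": -0.034,"yaw": 0},
    {"jaw": 1,"dx": -0.032,"dy": 0,"dz": -0.034,"yaw": 0},
    {"jaw": 1,"dx": -0.032,"dy": 0,"dz": -0.034,"yaw": 0},
    {"jaw": 1,"dx": -0.032,"dy": 0,"dz": -0.034,"yaw": 0},
    {"jaw": 1,"dx": -0.032,"dy": 0,"dz": -0.034,"yaw": 0}
  ],
  "squeeze": 60
}}

```text
t: 3.3
ee_pos: [486.7, 210.5, 232.3]
eef_rot: [[-0.909, 0.013, 0.416], [-0.416, -0.005, -0.909], [-0.01, -1.0, 0.011]]
contact_force: [0.1, -0.1, 0.1]
finger_gap: 85.4
```

Emit:
{"op": "apply_moves", "data": {
  "series": [
    {"jaw": 1,"dx": 0,"dy": 0,"dz": 0,"yaw": -8.5},
    {"jaw": 1,"dx": 0,"dy": 0,"dz": 0,"yaw": -8.5},
    {"jaw": 1,"dx": 0,"dy": 0,"dz": 0,"yaw": -8.5},
    {"jaw": 1,"dx": 0,"dy": 0,"dz": 0,"yaw": -8.5},
    {"jaw": 1,"dx": 0,"dy": 0,"dz": 0,"yaw": -8.5},
    {"jaw": 1,"dx": 0,"dy": 0,"dz": 0,"yaw": -8.5},
    {"jaw": 1,"dx": 0,"dy": 0,"dz": 0,"yaw": -8.5},
    {"jaw": 1,"dx": 0,"dy": 0,"dz": 0,"yaw": -8.5},
    {"jaw": 1,"dx": 0,"dy": 0,"dz": 0,"yaw": -8.5},
    {"jaw": 1,"dx": 0,"dy": 0,"dz": 0,"yaw": -8.5},
    {"jaw": 1,"dx": 0,"dy": 0,"dz": 0,"yaw": -8.5},
    {"jaw": 1,"dx": 0,"dy": 0,"dz": 0,"yaw": -8.5},
    {"jaw": 1,"dx": 0,"dy": 0,"dz": 0,"yaw": -8.5},
    {"jaw": 1,"dx": 0,"dy": 0,"dz": 0,"yaw": -8.5},
    {"jaw": 1,"dx": 0,"dy": 0,"dz": 0,"yaw": -5},
    {"jaw": 1,"dx": 0,"dy": 0,"dz": 0,"yaw": 0}
  ]
}}

```text
t: 4.9
ee_pos: [488.3, 218.9, 231.5]
eef_rot: [[0.87, 0.014, 0.493], [-0.493, -0.003, 0.87], [0.014, -1.0, 0.004]]
contact_force: [0.4, -0.5, -0.2]
finger_gap: 85.2
```

```bash
python3 -c "
from h import *
togo((472.8,193.2,120),59.2)"
```

```text
t 4.90 p [488.3 218.9 231.5] a 60.47 q [ 23.  14.  95.  -1.  70. -37.] F [ 0.4 -0.5 -0.2] M [-0.006  0.028  0.031] gap 85.2
 R.y [ 0.0144 -0.0031 -0.9999]
 dx dy dz mm [ -2.3 111.4 -30.5]
 yaw 1.27
```

Emit:
{"op": "apply_moves", "data": {
  "series": [
    {"jaw": 1,"dx": -0.001,"dy": 0.028,"dz": -0.01,"yaw": 1.2},
    {"jaw": 1,"dx": -0.001,"dy": 0.028,"dz": -0.01,"yaw": 0},
    {"jaw": 1,"dx": 0,"dy": 0.028,"dz": -0.01,"yaw": 0},
    {"jaw": 1,"dx": 0,"dy": 0.02,"dz": 0,"yaw": 0},
    {"jaw": 1,"dx": 0,"dy": 0,"dz": 0,"yaw": 0}
  ]
}}

```text
t: 5.4
ee_pos: [473.9, 193.8, 125.8]
eef_rot: [[0.854, 0.02, 0.521], [-0.521, -0.001, 0.854], [0.017, -1.0, 0.009]]
contact_force: [0.2, -0.7, -0.1]
finger_gap: 85.5
```

Run:
```python
from h import *
np.set_printoptions(precision=1,suppress=True)
togo((472.8,193.2,6),59.2)
cm=camera_model("wrist");im,d=get_image("wrist");cv2.imwrite("pics/w1.png",im)
print(cm["camera_matrix"][0],-np.array(cm["R"]).T@cm["t"])
for r in cut_out("carrier","wrist"):
    m=r["mask"];c,_=cv2.findContours(m.astype(np.uint8),0,1);c=max(c,key=cv2.contourArea)[:,0]
    P=np.array([at_z("wrist",(y,x),17,cm)[:2] for x,y in c],np.float32)
    print(r["conf"],r["at"],m.sum(),cv2.minAreaRect(P))
for r in place_of("carrier_pad","wrist"): print("pad",r,at_z("wrist",r["at"],17,cm))
```

```text
t 5.40 p [473.9 193.8 125.8] a 58.62 q [ 21.  18. 107.  -1.  54. -37.] F [ 0.2 -0.7 -0.1] M [-0.  0. -0.] gap 85.5
 R.y [ 0. -0. -1.]
 dx dy dz mm [ -2.7 119.7  -2.2]
 yaw -0.58
[325.2   0.  283. ] [398.3 238.4 267.9]
0.76 [58.2, 500.9] 7236 ((460.6200866699219, 433.74200439453125), (162.6488494873047, 57.74267578125), 19.704490661621094)
0.59 [231.0, 279.7] 4905 ((500.2852478027344, 175.5860137939453), (34.363670349121094, 118.34642028808594), 59.393646240234375)
pad {'at': [274.8, 282.0], 'conf': 0.94} [531.5 158.6  17. ]
pad {'at': [21.7, 481.4], 'conf': 0.73} [421.4 426.3  17. ]
```

View pics/w1.png

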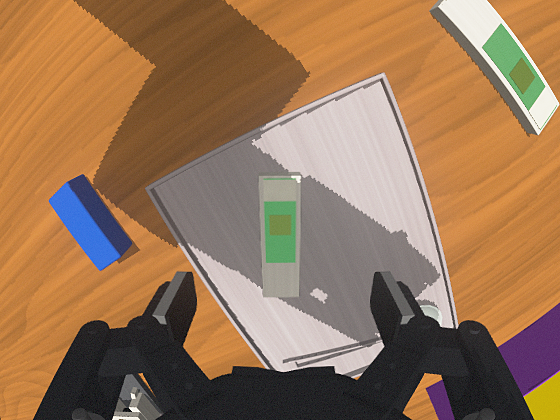

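Emit:
{"op": "apply_moves", "data": {
  "series": [
    {"jaw": 1,"dx": -0.001,"dy": 0.03,"dz": -0.001,"yaw": -0.6},
    {"jaw": 1,"dx": -0.001,"dy": 0.03,"dz": 0,"yaw": 0},
    {"jaw": 1,"dx": 0,"dy": 0.03,"dz": 0,"yaw": 0},
    {"jaw": 1,"dx": 0,"dy": 0.018,"dz": 0,"yaw": 0},
    {"jaw": 0.6,"dx": 0,"dy": 0.0,"dz": 0,"yaw": 0}
  ]
}}

```text
t: 6.05
ee_pos: [486.6, 199.8, 27.0]
eef_rot: [[0.858, 0.047, 0.511], [-0.512, 0.01, 0.859], [0.035, -0.999, 0.033]]
contact_force: [0.6, -0.2, -0.3]
finger_gap: 73.2
```

```bash
python3 -c "
from h import *
togo((471.8,193.1,6),59.3)"
```

```text
t 6.05 p [486.6 199.8  27. ] a 59.24 q [ 21.  25. 113.  -1.  39. -37.] F [ 0.6 -0.2 -0.3] M [ 0.039 -0.01   0.012] gap 73.2
 R.y [ 0.0473  0.0102 -0.9988]
 dx dy dz mm [-10.   20.2 -14.1]
 yaw -0.06
```

Emit:
{"op": "apply_moves", "data": {
  "series": [
    {"jaw": 0.6,"dx": -0.004,"dy": -0.002,"dz": -0.005,"yaw": 0},
    {"jaw": 0.6,"dx": -0.004,"dy": -0.002,"dz": -0.005,"yaw": 0},
    {"jaw": 0.6,"dx": -0.002,"dy": 0,"dz": -0.004,"yaw": 0},
    {"jaw": 0.6,"dx": 0,"dy": 0,"dz": 0,"yaw": 0},
    {"jaw": 0.6,"dx": 0,"dy": 0,"dz": 0,"yaw": 0}
  ]
}}

```text
t: 6.55
ee_pos: [472.9, 194.0, 36.4]
eef_rot: [[0.858, 0.058, 0.511], [-0.513, 0.014, 0.859], [0.042, -0.998, 0.042]]
contact_force: [0.2, -0.2, 1.2]
finger_gap: 68.5
```

Emit:
{"op": "apply_moves", "data": {
  "series": [
    {"jaw": 0.6,"dx": 0,"dy": -0.005,"dz": 0,"yaw": 0},
    {"jaw": 0.6,"dx": 0,"dy": -0.005,"dz": 0,"yaw": 0},
    {"jaw": 0.6,"dx": 0,"dy": -0.005,"dz": 0,"yaw": 0},
    {"jaw": 0.6,"dx": 0,"dy": -0.005,"dz": 0,"yaw": 0},
    {"jaw": 0.6,"dx": 0,"dy": -0.005,"dz": 0,"yaw": 0},
    {"jaw": 0.6,"dx": 0,"dy": -0.005,"dz": 0,"yaw": 0}
  ]
}}

```text
t: 7.15
ee_pos: [471.6, 193.7, 69.3]
eef_rot: [[0.857, 0.059, 0.511], [-0.513, 0.015, 0.858], [0.043, -0.998, 0.043]]
contact_force: [0.4, -0.2, 0.4]
finger_gap: 68.4
```

```bash
python3 -c "
from h import *
togo((471.8,193.1,6),59.3)"
```

```text
t 7.15 p [471.6 193.7  69.3] a 59.22 q [ 21.  21. 113.  -1.  43. -37.] F [ 0.4 -0.2  0.4] M [ 0.032  0.004 -0.018] gap 68.4
 R.y [ 0.0586  0.0147 -0.9982]
 dx dy dz mm [-2.2 63.2 -3.1]
 yaw -0.08
```

Emit:
{"op": "apply_moves", "data": {
  "series": [
    {"jaw": 0.6,"dx": 0,"dy": -0.03,"dz": 0,"yaw": 0},
    {"jaw": 0.6,"dx": 0,"dy": -0.03,"dz": 0,"yaw": 0},
    {"jaw": 0.6,"dx": 0,"dy": -0.03,"dz": 0,"yaw": 0},
    {"jaw": 0.6,"dx": 0,"dy": -0.02,"dz": 0,"yaw": 0}
  ]
}}

```text
t: 7.55
ee_pos: [463.1, 191.3, 181.4]
eef_rot: [[0.858, 0.052, 0.511], [-0.513, 0.012, 0.858], [0.039, -0.999, 0.037]]
contact_force: [0.2, 0.7, -0.3]
finger_gap: 68.3
```

Emit:
{"op": "apply_moves", "data": {
  "series": [
    {"jaw": 0.6,"dx": 0,"dy": 0,"dz": 0,"yaw": 0},
    {"jaw": 0.6,"dx": 0,"dy": 0,"dz": 0,"yaw": 0}
  ]
}}

```text
t: 7.75
ee_pos: [464.3, 191.8, 184.4]
eef_rot: [[0.857, 0.058, 0.511], [-0.513, 0.014, 0.858], [0.042, -0.998, 0.042]]
contact_force: [-0.3, -0.5, 0.2]
finger_gap: 68.5
```

Emit:
{"op": "apply_moves", "data": {
  "series": [
    {"jaw": 0.6,"dx": 0,"dy": 0.01,"dz": 0,"yaw": 0},
    {"jaw": 0.6,"dx": 0,"dy": 0.01,"dz": 0,"yaw": 0},
    {"jaw": 0.6,"dx": 0,"dy": 0.01,"dz": 0,"yaw": 0},
    {"jaw": 0.6,"dx": 0,"dy": 0.01,"dz": 0,"yaw": 0},
    {"jaw": 0.6,"dx": 0,"dy": 0.01,"dz": 0,"yaw": 0}
  ]
}}

```text
t: 8.25
ee_pos: [465.0, 191.6, 126.5]
eef_rot: [[0.858, 0.051, 0.511], [-0.513, 0.012, 0.859], [0.038, -0.999, 0.036]]
contact_force: [0.5, 0.2, -0.2]
finger_gap: 68.3
```

```bash
python3 -c "
from h import *
togo((471.8,193.1,6),59.3)"
```

```text
t 8.25 p [465.  191.6 126.5] a 59.22 q [ 21.  16. 110.  -1.  51. -37.] F [ 0.5  0.2 -0.2] M [0.033 0.002 0.042] gap 68.3
 R.y [ 0.0509  0.0116 -0.9986]
 dx dy dz mm [  0.5 120.7   0.4]
 yaw -0.08
```

Emit:
{"op": "apply_moves", "data": {
  "series": [
    {"jaw": 0.6,"dx": 0,"dy": -0.05,"dz": 0,"yaw": 0},
    {"jaw": 0.6,"dx": 0,"dy": -0.03,"dz": 0,"yaw": 0}
  ]
}}

```text
t: 8.45
ee_pos: [457.1, 189.1, 199.2]
eef_rot: [[0.858, 0.033, 0.512], [-0.512, 0.005, 0.859], [0.026, -0.999, 0.021]]
contact_force: [0.6, 0.2, -0.3]
finger_gap: 68.3
```

Emit:
{"op": "apply_moves", "data": {
  "series": [
    {"jaw": 0.6,"dx": 0,"dy": -0.02,"dz": 0,"yaw": 0},
    {"jaw": 0.6,"dx": 0,"dy": -0.012,"dz": 0,"yaw": 0},
    {"jaw": 0.6,"dx": 0,"dy": -0.006,"dz": 0,"yaw": 0},
    {"jaw": 0.6,"dx": 0,"dy": -0.003,"dz": 0,"yaw": 0},
    {"jaw": 0.6,"dx": 0,"dy": 0,"dz": 0,"yaw": 0}
  ]
}}

```text
t: 8.95
ee_pos: [456.7, 189.3, 240.8]
eef_rot: [[0.858, 0.034, 0.512], [-0.513, 0.005, 0.859], [0.027, -0.999, 0.022]]
contact_force: [0.2, -0.4, -0.5]
finger_gap: 68.1
```

Emit:
{"op": "apply_moves", "data": {
  "series": [
    {"jaw": 0.6,"dx": 0,"dy": 0.05,"dz": 0,"yaw": 0},
    {"jaw": 0.6,"dx": 0,"dy": 0.035,"dz": 0,"yaw": 0}
  ]
}}

```text
t: 9.15
ee_pos: [463.1, 191.1, 157.9]
eef_rot: [[0.858, 0.045, 0.512], [-0.513, 0.009, 0.859], [0.034, -0.999, 0.031]]
contact_force: [0.1, -0.4, -0.7]
finger_gap: 68.4
```

Emit:
{"op": "apply_moves", "data": {
  "series": [
    {"jaw": 0.6,"dx": 0,"dy": 0.02,"dz": 0,"yaw": 0},
    {"jaw": 0.6,"dx": 0,"dy": 0.012,"dz": 0,"yaw": 0},
    {"jaw": 0.6,"dx": 0,"dy": 0.006,"dz": 0,"yaw": 0},
    {"jaw": 0.6,"dx": 0,"dy": 0.003,"dz": 0,"yaw": 0},
    {"jaw": 0.6,"dx": 0,"dy": 0,"dz": 0,"yaw": 0}
  ]
}}

```text
t: 9.65
ee_pos: [459.5, 189.3, 106.6]
eef_rot: [[0.858, 0.029, 0.512], [-0.513, 0.003, 0.859], [0.023, -1.0, 0.017]]
contact_force: [-0.2, 0.7, 1.0]
finger_gap: 68.3
```

Emit:
{"op": "apply_moves", "data": {
  "series": [
    {"jaw": 0.6,"dx": 0,"dy": -0.05,"dz": 0,"yaw": 0},
    {"jaw": 0.6,"dx": 0,"dy": -0.03,"dz": 0,"yaw": 0},
    {"jaw": 0.6,"dx": 0,"dy": -0.02,"dz": 0,"yaw": 0},
    {"jaw": 0.6,"dx": 0,"dy": -0.012,"dz": 0,"yaw": 0},
    {"jaw": 0.6,"dx": 0,"dy": -0.006,"dz": 0,"yaw": 0},
    {"jaw": 0.6,"dx": 0,"dy": -0.003,"dz": 0,"yaw": 0},
    {"jaw": 0.6,"dx": 0,"dy": 0,"dz": 0,"yaw": 0}
  ]
}}

```text
t: 10.35
ee_pos: [457.0, 189.4, 235.8]
eef_rot: [[0.858, 0.035, 0.512], [-0.513, 0.005, 0.859], [0.027, -0.999, 0.022]]
contact_force: [-0.6, -0.3, 0.0]
finger_gap: 68.5
```

```bash
python3 -c "
from h import *
togo((471.8,193.1,6),59.3)"
```

```text
t 10.35 p [457.  189.4 235.8] a 59.19 q [ 21.  10. 101.  -0.  68. -38.] F [-0.6 -0.3  0. ] M [-0.077  0.031 -0.035] gap 68.5
 R.y [ 0.0346  0.0053 -0.9994]
 dx dy dz mm [  4.6 230.2   5.6]
 yaw -0.11
```

Emit:
{"op": "apply_moves", "data": {
  "series": [
    {"jaw": 0.6,"dx": 0.001,"dy": 0.02,"dz": 0.001,"yaw": 0},
    {"jaw": 0.6,"dx": 0.001,"dy": 0.03,"dz": 0.001,"yaw": 0},
    {"jaw": 0.6,"dx": 0.001,"dy": 0.035,"dz": 0.001,"yaw": 0},
    {"jaw": 0.6,"dx": 0.001,"dy": 0.03,"dz": 0.001,"yaw": 0},
    {"jaw": 0.6,"dx": 0,"dy": 0.024,"dz": 0,"yaw": 0},
    {"jaw": 0.6,"dx": 0,"dy": 0.018,"dz": 0,"yaw": 0},
    {"jaw": 0.6,"dx": 0,"dy": 0.013,"dz": 0,"yaw": 0},
    {"jaw": 0.6,"dx": 0,"dy": 0.009,"dz": 0,"yaw": 0},
    {"jaw": 0.6,"dx": 0,"dy": 0.006,"dz": 0,"yaw": 0},
    {"jaw": 0.6,"dx": 0,"dy": 0.004,"dz": 0,"yaw": 0},
    {"jaw": 0.6,"dx": 0,"dy": 0.002,"dz": 0,"yaw": 0},
    {"jaw": 0.6,"dx": 0,"dy": 0.001,"dz": 0,"yaw": 0}
  ]
}}

```text
t: 11.55
ee_pos: [466.9, 190.8, 32.0]
eef_rot: [[0.858, 0.028, 0.512], [-0.513, 0.003, 0.859], [0.022, -1.0, 0.016]]
contact_force: [-0.4, -0.5, -1.3]
finger_gap: 68.3
```

```bash
python3 -c "
from h import *
togo((471.8,193.1,6),59.3)"
```

```text
t 11.55 p [466.9 190.8  32. ] a 59.18 q [ 21.  24. 115.  -1.  40. -37.] F [-0.4 -0.5 -1.3] M [ 0.008 -0.035  0.037] gap 68.3
 R.y [ 0.0276  0.0027 -0.9996]
 dx dy dz mm [ 2.5 26.1  4.1]
 yaw -0.12
```

Emit:
{"op": "apply_moves", "data": {
  "series": [
    {"jaw": 0.6,"dx": 0.001,"dy": 0.006,"dz": 0.002,"yaw": 0},
    {"jaw": 0.6,"dx": 0.001,"dy": 0.006,"dz": 0.002,"yaw": 0},
    {"jaw": 0.6,"dx": 0,"dy": 0.006,"dz": 0,"yaw": 0},
    {"jaw": 0.6,"dx": 0,"dy": 0.004,"dz": 0,"yaw": 0},
    {"jaw": 0.6,"dx": 0,"dy": 0.002,"dz": 0,"yaw": 0},
    {"jaw": 0.6,"dx": 0,"dy": 0.001,"dz": 0,"yaw": 0},
    {"jaw": 0.6,"dx": 0,"dy": 0,"dz": 0,"yaw": 0}
  ]
}}

```text
t: 12.25
ee_pos: [472.7, 193.9, 5.9]
eef_rot: [[0.858, 0.03, 0.512], [-0.513, 0.004, 0.859], [0.024, -1.0, 0.019]]
contact_force: [0.2, -0.4, 0.5]
finger_gap: 68.3
```

```bash
python3 -c "
from h import *
togo((471.8,193.1,6),59.3)"
```

```text
t 12.25 p [472.7 193.9   5.9] a 59.18 q [ 21.  27. 116.  -1.  36. -37.] F [ 0.2 -0.4  0.5] M [-0.007  0.038  0.003] gap 68.3
 R.y [ 0.0301  0.0036 -0.9995]
 dx dy dz mm [-0.4 -0.1 -1.2]
 yaw -0.12
```

Good. Close and lift.

Emit:
{"op": "apply_moves", "data": {
  "series": [
    {"jaw": -0.3,"dx": 0,"dy": 0,"dz": 0,"yaw": 0},
    {"jaw": -0.3,"dx": 0,"dy": 0,"dz": 0,"yaw": 0},
    {"jaw": -0.3,"dx": 0,"dy": 0,"dz": 0,"yaw": 0},
    {"jaw": -0.3,"dx": 0,"dy": 0,"dz": 0,"yaw": 0},
    {"jaw": -0.3,"dx": 0,"dy": 0,"dz": 0,"yaw": 0},
    {"jaw": -0.3,"dx": 0,"dy": 0,"dz": 0,"yaw": 0},
    {"jaw": -0.3,"dx": 0,"dy": 0,"dz": 0,"yaw": 0}
  ],
  "squeeze": 60
}}

```text
t: 12.95
ee_pos: [472.8, 194.0, 6.6]
eef_rot: [[0.858, 0.031, 0.512], [-0.513, 0.004, 0.859], [0.025, -1.0, 0.019]]
contact_force: [1.4, 0.8, -0.3]
finger_gap: 31.9
```

Emit:
{"op": "apply_moves", "data": {
  "series": [
    {"jaw": -0.3,"dx": 0,"dy": -0.003,"dz": 0,"yaw": 0},
    {"jaw": -0.3,"dx": 0,"dy": -0.006,"dz": 0,"yaw": 0},
    {"jaw": -0.3,"dx": 0,"dy": -0.01,"dz": 0,"yaw": 0},
    {"jaw": -0.3,"dx": 0,"dy": -0.01,"dz": 0,"yaw": 0},
    {"jaw": -0.3,"dx": 0,"dy": -0.01,"dz": 0,"yaw": 0},
    {"jaw": -0.3,"dx": 0,"dy": -0.01,"dz": 0,"yaw": 0},
    {"jaw": -0.3,"dx": 0,"dy": -0.01,"dz": 0,"yaw": 0},
    {"jaw": -0.3,"dx": 0,"dy": -0.007,"dz": 0,"yaw": 0},
    {"jaw": -0.3,"dx": 0,"dy": -0.004,"dz": 0,"yaw": 0},
    {"jaw": -0.3,"dx": 0,"dy": -0.002,"dz": 0,"yaw": 0}
  ]
}}

```text
t: 13.95
ee_pos: [470.5, 193.7, 86.0]
eef_rot: [[0.858, 0.033, 0.512], [-0.513, 0.005, 0.859], [0.026, -0.999, 0.021]]
contact_force: [-0.2, 0.1, -1.0]
finger_gap: 32.3
```

Run:
```python
from h import *
c,s=np.cos(np.radians(-16.4)),np.sin(np.radians(-16.4))
# grasp point when front end is ~25 mm before mouth: carrier origin at clamp x=-30-95
x=-30-34-95
togo((618.3+c*x,-144+s*x,75),73.6)
```

```text
t 13.95 p [470.5 193.7  86. ] a 59.18 q [ 21.  20. 111.  -1.  47. -37.] F [-0.2  0.1 -1. ] M [ 0.043  0.056 -0.03 ] gap 32.3
 R.y [ 0.0326  0.0047 -0.9995]
 dx dy dz mm [ 145.8    9.5 -254.1]
 yaw -14.42
```

Emit:
{"op": "apply_moves", "data": {
  "series": [
    {"jaw": -0.3,"dx": 0.003,"dy": 0,"dz": -0.005,"yaw": 0},
    {"jaw": -0.3,"dx": 0.006,"dy": 0,"dz": -0.01,"yaw": 0},
    {"jaw": -0.3,"dx": 0.01,"dy": 0,"dz": -0.017,"yaw": 0},
    {"jaw": -0.3,"dx": 0.012,"dy": 0,"dz": -0.021,"yaw": 0},
    {"jaw": -0.3,"dx": 0.012,"dy": 0,"dz": -0.021,"yaw": 0},
    {"jaw": -0.3,"dx": 0.012,"dy": 0,"dz": -0.021,"yaw": 0},
    {"jaw": -0.3,"dx": 0.012,"dy": 0,"dz": -0.021,"yaw": 0},
    {"jaw": -0.3,"dx": 0.012,"dy": 0,"dz": -0.021,"yaw": 0},
    {"jaw": -0.3,"dx": 0.012,"dy": 0,"dz": -0.021,"yaw": 0},
    {"jaw": -0.3,"dx": 0.012,"dy": 0,"dz": -0.021,"yaw": 0},
    {"jaw": -0.3,"dx": 0.01,"dy": 0,"dz": -0.018,"yaw": 0},
    {"jaw": -0.3,"dx": 0.008,"dy": 0,"dz": -0.014,"yaw": 0},
    {"jaw": -0.3,"dx": 0.006,"dy": 0,"dz": -0.01,"yaw": 0},
    {"jaw": -0.3,"dx": 0.004,"dy": 0,"dz": -0.007,"yaw": 0},
    {"jaw": -0.3,"dx": 0.002,"dy": 0,"dz": -0.004,"yaw": 0},
    {"jaw": -0.3,"dx": 0.001,"dy": 0,"dz": -0.002,"yaw": 0}
  ]
}}

```text
t: 15.55
ee_pos: [457.2, -96.0, 78.9]
eef_rot: [[0.858, 0.017, 0.514], [-0.514, 0.002, 0.858], [0.013, -1.0, 0.011]]
contact_force: [-0.0, 0.1, -1.5]
finger_gap: 32.3
```

Emit:
{"op": "apply_moves", "data": {
  "series": [
    {"jaw": -0.3,"dx": 0,"dy": 0,"dz": 0,"yaw": -2},
    {"jaw": -0.3,"dx": 0,"dy": 0,"dz": 0,"yaw": -3},
    {"jaw": -0.3,"dx": 0,"dy": 0,"dz": 0,"yaw": -3},
    {"jaw": -0.3,"dx": 0,"dy": 0,"dz": 0,"yaw": -3},
    {"jaw": -0.3,"dx": 0,"dy": 0,"dz": 0,"yaw": -2},
    {"jaw": -0.3,"dx": 0,"dy": 0,"dz": 0,"yaw": -1}
  ]
}}

```text
t: 16.15
ee_pos: [456.9, -93.5, 78.6]
eef_rot: [[0.961, 0.015, 0.278], [-0.278, 0.004, 0.961], [0.014, -1.0, 0.008]]
contact_force: [-0.6, -0.3, -2.1]
finger_gap: 32.1
```

Run:
```python
from h import *
c,s=np.cos(np.radians(-16.4)),np.sin(np.radians(-16.4))
x=-30-34-95
togo((618.3+c*x,-144+s*x,75),73.6)
im,d=get_image("wrist");cv2.imwrite("pics/w2.png",im)
```

```text
t 16.15 p [456.9 -93.5  78.6] a 73.87 q [-13.  18. 116.   1.  45. -88.] F [-0.6 -0.3 -2.1] M [-0.006  0.038 -0.042] gap 32.1
 R.y [ 0.0155  0.0036 -0.9999]
 dx dy dz mm [10.   3.7 -2.9]
 yaw 0.27
```

View pics/w2.png

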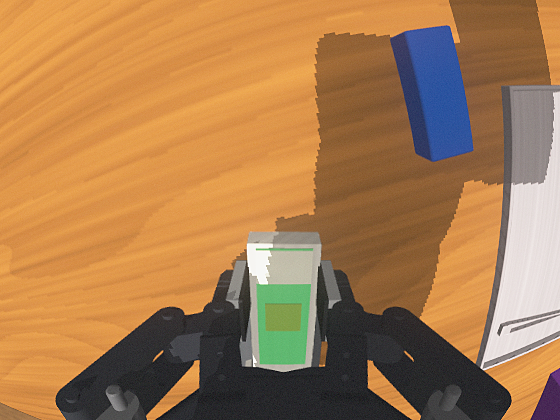

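Emit:
{"op": "apply_moves", "data": {
  "series": [
    {"jaw": -0.3,"dx": 0.002,"dy": 0.005,"dz": -0.001,"yaw": 0.3},
    {"jaw": -0.3,"dx": 0.002,"dy": 0.008,"dz": -0.001,"yaw": 0},
    {"jaw": -0.3,"dx": 0.002,"dy": 0.009,"dz": -0.001,"yaw": 0},
    {"jaw": -0.3,"dx": 0.002,"dy": 0.009,"dz": 0,"yaw": 0},
    {"jaw": -0.3,"dx": 0.001,"dy": 0.007,"dz": 0,"yaw": 0},
    {"jaw": -0.3,"dx": 0,"dy": 0.005,"dz": 0,"yaw": 0},
    {"jaw": -0.3,"dx": 0,"dy": 0.003,"dz": 0,"yaw": 0},
    {"jaw": -0.3,"dx": 0,"dy": 0.002,"dz": 0,"yaw": 0},
    {"jaw": -0.3,"dx": 0,"dy": 0.001,"dz": 0,"yaw": 0},
    {"jaw": -0.3,"dx": 0,"dy": 0,"dz": 0,"yaw": 0}
  ]
}}

```text
t: 17.2
ee_pos: [465.8, -98.7, 24.3]
eef_rot: [[0.959, 0.013, 0.284], [-0.284, 0.004, 0.959], [0.012, -1.0, 0.008]]
contact_force: [-0.0, 0.2, -0.8]
finger_gap: 32.2
```

Run:
```python
from h import *
np.set_printoptions(precision=1,suppress=True)
c,s=np.cos(np.radians(-16.4)),np.sin(np.radians(-16.4))
x=-30-33.5-95
togo((618.3+c*x,-144+s*x,16),73.6)
o=[]
for n in("top","side"):
    im,d=get_image(n);np.save(f"pics/{n}1d.npy",d);cm=camera_model(n);cv2.imwrite(f"pics/{n}1.png",im)
    X=np.array([618.3,-144,20]);K=cm["camera_matrix"];v=K@(np.array(cm["R"])@(X+np.array([-60,10,0]))+cm["t"]);u=(v/v[2])[:2].astype(int)
    o.append(cv2.resize(im[u[1]-45:u[1]+45,u[0]-45:u[0]+45],(400,400),interpolation=cv2.INTER_CUBIC)); print(n,u)
    if n=="top":
      for r in cut_out("carrier",n):
        m=r["mask"];P=np.array([at_depth(n,(i,j),d[i,j],cm) for i,j in zip(*np.nonzero(m)) if d[i,j]>0])
        print(r["at"],r["conf"],len(P),P[:,2].mean(),cv2.minAreaRect(P[:,:2].astype(np.float32)))
cv2.imwrite("pics/c2.png",np.hstack(o))
```

```text
t 17.20 p [465.8 -98.7  24.3] a 73.51 q [-14.  23. 118.   1.  38. -88.] F [-0.   0.2 -0.8] M [ 0.1  0.  -0. ] gap 32.2
 R.y [ 0.  0. -1.]
 dx dy dz mm [ 0.5  8.3 -0.5]
 yaw -0.09
top [354 194]
[314.7, 154.9] 0.71 1540 18.720631122870763 ((285.847900390625, 344.63104248046875), (52.7548828125, 166.1842803955078), 1.8635519742965698)
side [266 196]
```

View pics/c2.png

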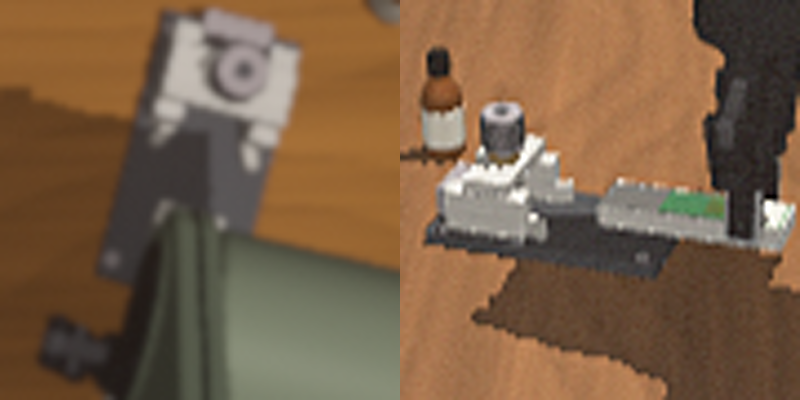

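Run:
```python
from h import *
np.set_printoptions(precision=1,suppress=True)
n="side";cm=camera_model(n);d=np.load("pics/side1d.npy")
P=np.array([at_depth(n,(i,j),d[i,j],cm) for i in range(140,260) for j in range(190,380) if d[i,j]>0])
a=np.radians(-16.4);c,s=np.cos(a),np.sin(a)
Q=P-[618.3,-144,0];L=np.c_[Q[:,0]*c+Q[:,1]*s,-Q[:,0]*s+Q[:,1]*c,Q[:,2]]
def rep(t,S):
    if len(S)>5: print(t,len(S),"x",np.percentile(S[:,0],[0,3,97,100]),"y",np.percentile(S[:,1],[0,3,97,100]),"z",S[:,2].mean(),cv2.minAreaRect(S[:,:2].astype(np.float32)))
b=lambda x0,x1,y0,y1,z0,z1:L[(L[:,0]>x0)&(L[:,0]<x1)&(L[:,1]>y0)&(L[:,1]<y1)&(L[:,2]>z0)&(L[:,2]<z1)]
rep("bridge",b(-30,40,-50,50,44,52));rep("plate",b(-120,50,-50,50,6,13))
C=b(-180,-40,-30,30,27,42);rep("carrier",C);rep("front part",b(-110,-40,-30,30,30,42));rep("head top",b(-20,20,-20,20,72,90))
for x in(-120,-100,-80,-72):
    S=b(x-5,x+5,-30,30,25,45);print(x,len(S),S[:,1].min() if len(S) else 0,S[:,1].max() if len(S) else 0,np.percentile(S[:,2],[50,90]) if len(S) else 0)
n="top";cm=camera_model(n);d=np.load("pics/top1d.npy")
P=np.array([at_depth(n,(i,j),d[i,j],cm) for i in range(140,220) for j in range(320,400) if d[i,j]>0]);Q=P-[618.3,-144,0];L=np.c_[Q[:,0]*c+Q[:,1]*s,-Q[:,0]*s+Q[:,1]*c,Q[:,2]]
rep("top carrier",b(-110,-40,-30,30,26,45));rep("top bridge",b(-30,40,-50,50,44,52))
```

```text
bridge 109 x [-15.5 -14.1  14.1  15.6] y [-34.6 -28.8  32.2  34.4] z 48.67402835692321 ((0.533660888671875, -0.21883010864257812), (30.99837303161621, 68.63843536376953), 1.578651785850525)
plate 406 x [-110.8 -107.6   31.4   42.1] y [-38.8 -27.8  38.3  41.2] z 10.57404688518221 ((-34.45033264160156, 1.0467529296875), (79.74341583251953, 152.87940979003906), 89.73466491699219)
carrier 330 x [-179.9 -177.5  -68.9  -65.2] y [-22.1 -17.4  27.5  30. ] z 34.436102410540066 ((-122.31381225585938, 5.062345504760742), (114.54986572265625, 51.887935638427734), 1.4023146629333496)
front part 121 x [-109.8 -108.7  -67.1  -65.2] y [-18.9 -17.9  17.6  19.2] z 34.61927568645776 ((-87.26237487792969, 0.06110382080078125), (44.8310661315918, 37.51963424682617), 1.6513465642929077)
head top 63 x [-12.4 -11.7  10.9  13.2] y [-12.1 -11.5  12.9  13.8] z 78.38769235221866 ((-0.007088184356689453, 1.2012271881103516), (24.973791122436523, 23.553850173950195), 23.695430755615234)
-120 34 -17.984829196505782 18.030913200120903 [35.  36.7]
-100 30 -15.132035666177039 17.909225647367304 [34.8 35.8]
-80 33 -16.346681102663613 19.16435712743922 [34.3 36.2]
-72 32 -15.505187044869395 19.16435712743922 [34.8 36.2]
top carrier 18 x [-84.5 -82.  -66.6 -66.3] y [-16.5 -16.3  17.4  17.5] z 32.4475859207796 ((-70.40945434570312, 3.113496780395508), (15.521040916442871, 37.02290725708008), 21.654722213745117)
top bridge 254 x [-15.4 -14.8  13.8  15.6] y [-32.2 -31.   31.7  32.7] z 48.166134213651254 ((-0.09543228149414062, 0.23057937622070312), (64.87767791748047, 30.80831527709961), 89.37872314453125)
```

The side view and the fits show the carrier level, aligned and centred within 0.5 mm, with its front end about 30 mm before the mouth. Next I lower it to just above the plate.

Emit:
{"op": "apply_moves", "data": {
  "series": [
    {"jaw": -0.3,"dx": 0,"dy": 0.002,"dz": -0.0005,"yaw": 0},
    {"jaw": -0.3,"dx": 0,"dy": 0.003,"dz": 0,"yaw": 0},
    {"jaw": -0.3,"dx": 0,"dy": 0.002,"dz": 0,"yaw": 0},
    {"jaw": -0.3,"dx": 0,"dy": 0.001,"dz": 0,"yaw": 0},
    {"jaw": -0.3,"dx": 0,"dy": 0,"dz": 0,"yaw": 0}
  ]
}}

```text
t: 17.85
ee_pos: [466.2, -99.3, 16.4]
eef_rot: [[0.959, 0.015, 0.284], [-0.284, 0.004, 0.959], [0.013, -1.0, 0.008]]
contact_force: [1.0, -0.2, -1.8]
finger_gap: 31.9
```

```bash
cat > g.py <<'E'
from h import *
import sys
np.set_printoptions(precision=4,suppress=True)
a=np.radians(-16.4);c,s=np.cos(a),np.sin(a)
def clamp(x,y,z): return (618.3+c*x-s*y,-144+s*x+c*y,z)
E
python3 - <<'E'
from g import *
togo(clamp(-63.5-60,-0.3,15.5),73.6)
E
```

```text
t 17.85 p [466.2 -99.3  16.4] a 73.51 q [-14.  24. 119.   1.  37. -88.] F [ 1.  -0.2 -1.8] M [-0.028  0.025 -0.003] gap 31.9
 R.y [ 0.0151  0.0038 -0.9999]
 dx dy dz mm [35.   1.3 -0.2]
 yaw -0.09
```

Emit:
{"op": "apply_moves", "data": {
  "series": [
    {"jaw": -0.3,"dx": 0.003,"dy": 0,"dz": 0,"yaw": 0},
    {"jaw": -0.3,"dx": 0.005,"dy": 0,"dz": 0,"yaw": 0},
    {"jaw": -0.3,"dx": 0.006,"dy": 0,"dz": 0,"yaw": 0},
    {"jaw": -0.3,"dx": 0.006,"dy": 0,"dz": 0,"yaw": 0},
    {"jaw": -0.3,"dx": 0.006,"dy": 0,"dz": 0,"yaw": 0},
    {"jaw": -0.3,"dx": 0.004,"dy": 0,"dz": 0,"yaw": 0},
    {"jaw": -0.3,"dx": 0.002,"dy": 0,"dz": 0,"yaw": 0},
    {"jaw": -0.3,"dx": 0.001,"dy": 0,"dz": 0,"yaw": 0}
  ]
}}

```text
t: 18.65
ee_pos: [501.8, -109.8, 16.9]
eef_rot: [[0.959, 0.017, 0.284], [-0.284, 0.003, 0.959], [0.015, -1.0, 0.008]]
contact_force: [0.5, 0.1, -1.5]
finger_gap: 32.6
```

Run:
```python
from g import *
togo(clamp(-63.5-30,-0.3,15.5),73.6)
```

```text
t 18.65 p [ 501.8 -109.8   16.9] a 73.51 q [-14.  26. 114.   1.  39. -88.] F [ 0.5  0.1 -1.5] M [0.039 0.061 0.034] gap 32.6
 R.y [ 0.0165  0.0035 -0.9999]
 dx dy dz mm [27.9  1.9 -0.2]
 yaw -0.09
```

Emit:
{"op": "apply_moves", "data": {
  "series": [
    {"jaw": -0.3,"dx": 0.002,"dy": 0.001,"dz": 0,"yaw": 0},
    {"jaw": -0.3,"dx": 0.004,"dy": 0.001,"dz": 0,"yaw": 0},
    {"jaw": -0.3,"dx": 0.005,"dy": 0,"dz": 0,"yaw": 0},
    {"jaw": -0.3,"dx": 0.005,"dy": 0,"dz": 0,"yaw": 0},
    {"jaw": -0.3,"dx": 0.004,"dy": 0,"dz": 0,"yaw": 0},
    {"jaw": -0.3,"dx": 0.003,"dy": 0,"dz": 0,"yaw": 0},
    {"jaw": -0.3,"dx": 0.002,"dy": 0,"dz": 0,"yaw": 0},
    {"jaw": -0.3,"dx": 0.001,"dy": 0,"dz": 0,"yaw": 0}
  ]
}}

```text
t: 19.45
ee_pos: [528.6, -117.8, 15.0]
eef_rot: [[0.959, 0.016, 0.284], [-0.284, 0.004, 0.959], [0.014, -1.0, 0.008]]
contact_force: [-1.0, -0.6, -1.8]
finger_gap: 32.0
```

Run:
```python
from g import *
togo(clamp(-63.5-5,-0.3,15),73.6)
```

```text
t 19.45 p [ 528.6 -117.8   15. ] a 73.51 q [-14.  28. 110.   1.  41. -88.] F [-1.  -0.6 -1.8] M [0.003 0.056 0.024] gap 32.0
 R.y [ 0.0158  0.0036 -0.9999]
 dx dy dz mm [25.   0.4 -0.1]
 yaw -0.09
```

Emit:
{"op": "apply_moves", "data": {
  "series": [
    {"jaw": -0.3,"dx": 0.002,"dy": 0,"dz": 0,"yaw": 0},
    {"jaw": -0.3,"dx": 0.003,"dy": 0,"dz": 0,"yaw": 0},
    {"jaw": -0.3,"dx": 0.004,"dy": 0,"dz": 0,"yaw": 0},
    {"jaw": -0.3,"dx": 0.004,"dy": 0,"dz": 0,"yaw": 0},
    {"jaw": -0.3,"dx": 0.003,"dy": 0,"dz": 0,"yaw": 0},
    {"jaw": -0.3,"dx": 0.002,"dy": 0,"dz": 0,"yaw": 0},
    {"jaw": -0.3,"dx": 0.001,"dy": 0,"dz": 0,"yaw": 0},
    {"jaw": -0.3,"dx": 0.001,"dy": 0,"dz": 0,"yaw": 0}
  ]
}}

```text
t: 20.25
ee_pos: [549.2, -123.9, 15.2]
eef_rot: [[0.959, 0.015, 0.284], [-0.284, 0.004, 0.959], [0.014, -1.0, 0.008]]
contact_force: [-0.0, -0.9, -1.8]
finger_gap: 32.1
```

Run:
```python
from g import *
togo(clamp(-63.5,-0.3,14.5),73.6)
```

```text
t 20.25 p [ 549.2 -123.9   15.2] a 73.51 q [-14.  30. 107.   1.  42. -88.] F [-0.  -0.9 -1.8] M [-0.011  0.047 -0.016] gap 32.1
 R.y [ 0.0154  0.0038 -0.9999]
 dx dy dz mm [ 8.4  0.8 -0.1]
 yaw -0.09
```

Emit:
{"op": "apply_moves", "data": {
  "series": [
    {"jaw": -0.3,"dx": 0.001,"dy": 0.0003,"dz": 0,"yaw": 0},
    {"jaw": -0.3,"dx": 0.001,"dy": 0.0003,"dz": 0,"yaw": 0},
    {"jaw": -0.3,"dx": 0.001,"dy": 0,"dz": 0,"yaw": 0},
    {"jaw": -0.3,"dx": 0.001,"dy": 0,"dz": 0,"yaw": 0},
    {"jaw": -0.3,"dx": 0.001,"dy": 0,"dz": 0,"yaw": 0},
    {"jaw": -0.3,"dx": 0.0005,"dy": 0,"dz": 0,"yaw": 0},
    {"jaw": -0.3,"dx": 0.0005,"dy": 0,"dz": 0,"yaw": 0}
  ]
}}

```text
t: 20.95
ee_pos: [555.1, -125.6, 14.8]
eef_rot: [[0.959, 0.015, 0.284], [-0.284, 0.004, 0.959], [0.013, -1.0, 0.008]]
contact_force: [-1.2, -1.1, -0.8]
finger_gap: 32.2
```

Emit:
{"op": "apply_moves", "data": {
  "series": [
    {"jaw": -0.3,"dx": 0.0005,"dy": 0,"dz": 0,"yaw": 0},
    {"jaw": -0.3,"dx": 0.0005,"dy": 0,"dz": 0,"yaw": 0}
  ]
}}

```text
t: 21.15
ee_pos: [556.1, -125.9, 14.8]
eef_rot: [[0.959, 0.015, 0.284], [-0.284, 0.004, 0.959], [0.013, -1.0, 0.008]]
contact_force: [-0.5, 0.1, -0.7]
finger_gap: 32.1
```

Emit:
{"op": "apply_moves", "data": {
  "series": [
    {"jaw": -0.3,"dx": 0.0005,"dy": 0,"dz": 0,"yaw": 0},
    {"jaw": -0.3,"dx": 0.0005,"dy": 0,"dz": 0,"yaw": 0}
  ]
}}

```text
t: 21.35
ee_pos: [556.2, -125.9, 14.6]
eef_rot: [[0.959, 0.013, 0.284], [-0.284, 0.004, 0.959], [0.011, -1.0, 0.008]]
contact_force: [-1.5, 0.4, 0.0]
finger_gap: 32.1
```

Run:
```python
from g import *
togo(clamp(-63.5,-0.3,14.5),73.6)
```

```text
t 21.35 p [ 556.2 -125.9   14.6] a 73.52 q [-14.  30. 106.   1.  43. -88.] F [-1.5  0.4  0. ] M [0.029 0.164 0.008] gap 32.1
 R.y [ 0.0127  0.0045 -0.9999]
 dx dy dz mm [ 1.2  0.1 -0.1]
 yaw -0.08
```

Emit:
{"op": "apply_moves", "data": {
  "series": [
    {"jaw": -0.3,"dx": 0.0005,"dy": 0,"dz": 0,"yaw": 0},
    {"jaw": -0.3,"dx": 0.0005,"dy": 0,"dz": 0,"yaw": 0}
  ]
}}

```text
t: 21.55
ee_pos: [556.2, -125.9, 14.4]
eef_rot: [[0.959, 0.01, 0.284], [-0.284, 0.005, 0.959], [0.009, -1.0, 0.008]]
contact_force: [-2.2, 0.7, 0.9]
finger_gap: 32.4
```

Emit:
{"op": "apply_moves", "data": {
  "series": [
    {"jaw": -0.3,"dx": 0.0005,"dy": 0,"dz": 0,"yaw": 0},
    {"jaw": -0.3,"dx": 0.0005,"dy": 0,"dz": 0,"yaw": 0}
  ]
}}

```text
t: 21.75
ee_pos: [556.2, -126.0, 14.3]
eef_rot: [[0.959, 0.008, 0.283], [-0.284, 0.006, 0.959], [0.006, -1.0, 0.008]]
contact_force: [-2.6, 0.3, 0.8]
finger_gap: 31.9
```

Run:
```python
from g import *
togo(clamp(-63.5,-0.3,14.5),73.6)
```

```text
t 21.75 p [ 556.2 -126.    14.3] a 73.53 q [-14.  30. 106.   1.  43. -88.] F [-2.6  0.3  0.8] M [0.138 0.392 0.056] gap 31.9
 R.y [ 0.0083  0.0056 -1.    ]
 dx dy dz mm [ 1.2 -0.2 -0.1]
 yaw -0.07
```

Emit:
{"op": "apply_moves", "data": {
  "series": [
    {"jaw": -0.3,"dx": 0,"dy": 0.0005,"dz": 0,"yaw": 0},
    {"jaw": -0.3,"dx": 0,"dy": 0.0005,"dz": 0,"yaw": 0},
    {"jaw": -0.3,"dx": 0.0005,"dy": 0,"dz": 0,"yaw": 0}
  ]
}}

```text
t: 22.05
ee_pos: [556.1, -126.0, 13.8]
eef_rot: [[0.959, 0.007, 0.283], [-0.283, 0.006, 0.959], [0.006, -1.0, 0.008]]
contact_force: [-4.4, 0.6, 2.4]
finger_gap: 32.0
```

```bash
cat > chk.py <<'E'
from g import *
np.set_printoptions(precision=1,suppress=True)
n="side";cm=camera_model(n);im,d=get_image(n);cv2.imwrite("pics/side_%s.png"%sys.argv[1],im)
P=np.array([at_depth(n,(i,j),d[i,j],cm) for i in range(140,260) for j in range(190,380) if d[i,j]>0])
Q=P-[618.3,-144,0];L=np.c_[Q[:,0]*c+Q[:,1]*s,-Q[:,0]*s+Q[:,1]*c,Q[:,2]]
for x in range(-94,-14,4):
    S=L[(abs(L[:,0]-x)<2)&(abs(L[:,1])<15)]
    if len(S):print(x,len(S),np.percentile(S[:,2],[10,50,90]),end=" | ")
S=L[(L[:,0]<-40)&(abs(L[:,1])<25)&(L[:,2]>20)&(L[:,2]<29)];print("\ncarrier x",np.percentile(S[:,0],[0,2,98,100]),"y",np.percentile(S[:,1],[0,2,98,100]),S[:,2].mean(),cv2.minAreaRect(S[:,:2].astype(np.float32)))
S=L[(abs(L[:,0])<20)&(abs(L[:,1])<20)&(L[:,2]>70)];print("head",S.mean(0),len(S))
togo(clamp(0,0,60),73.6)
E
python3 chk.py 2
```

```text
-94 20 [  9.6 179.7 195. ] | -90 13 [ 10.4  11.9 193.8] | -86 31 [ 12.   23.1 116.4] | -82 28 [ 25.3 104.9 119.6] | -78 30 [ 25.6  90.7 122.6] | -74 27 [ 26.4 117.2 130.5] | -70 3 [25.2 25.2 27.1] | -66 4 [10.4 17.7 33.1] | -62 1 [179.3 179.3 179.3] | -50 2 [10.7 12.3 13.9] | -46 7 [20.7 26.3 65. ] | -42 7 [14.5 24.8 26.2] | -38 12 [24.3 25.7 27.6] | -34 12 [ 19.5  26.  188.8] | -30 13 [ 25.   26.1 186. ] | -26 7 [23.  26.  26.5] | -22 8 [23.  25.7 26.3] | -18 7 [25.2 26.1 27. ] | 
carrier x [-88.5 -87.6 -42.1 -40.4] y [-20.2 -18.1  23.1  24.8] 24.921601461637977 ((-64.25961303710938, 2.193613052368164), (44.872947692871094, 47.791656494140625), 88.51862335205078)
head [-1.3  3.6 77.8] 65
t 22.10 p [ 556.1 -126.    13.8] a 73.54 q [-14.  30. 106.   1.  43. -88.] F [-3.8  1.6  4. ] M [0.2 0.5 0.1] gap 32.1
 R.y [ 0.  0. -1.]
 dx dy dz mm [ 65.  -45.9   0.7]
 yaw -0.06
```

Emit:
{"op": "apply_moves", "data": {
  "series": [
    {"jaw": 0.2,"dx": 0,"dy": 0,"dz": 0,"yaw": 0},
    {"jaw": 0.2,"dx": 0,"dy": 0,"dz": 0,"yaw": 0},
    {"jaw": 0.2,"dx": 0,"dy": 0,"dz": 0,"yaw": 0},
    {"jaw": 0.2,"dx": 0,"dy": 0,"dz": 0,"yaw": 0},
    {"jaw": 0.2,"dx": 0,"dy": -0.002,"dz": 0,"yaw": 0},
    {"jaw": 0.2,"dx": 0,"dy": -0.006,"dz": 0,"yaw": 0},
    {"jaw": 0.2,"dx": 0,"dy": -0.012,"dz": 0,"yaw": 0},
    {"jaw": 0.2,"dx": 0,"dy": -0.02,"dz": 0,"yaw": 0},
    {"jaw": 0.2,"dx": 0,"dy": -0.02,"dz": 0,"yaw": 0},
    {"jaw": 0.2,"dx": 0,"dy": -0.02,"dz": 0,"yaw": 0},
    {"jaw": 0.2,"dx": 0,"dy": -0.014,"dz": 0,"yaw": 0},
    {"jaw": 0.2,"dx": 0,"dy": -0.008,"dz": 0,"yaw": 0},
    {"jaw": 0.2,"dx": 0,"dy": -0.004,"dz": 0,"yaw": 0},
    {"jaw": 0.2,"dx": 0,"dy": -0.002,"dz": 0,"yaw": 0},
    {"jaw": 0.2,"dx": 0,"dy": 0,"dz": 0,"yaw": 0}
  ]
}}

```text
t: 23.6
ee_pos: [559.3, -127.8, 132.6]
eef_rot: [[0.959, 0.022, 0.284], [-0.284, 0.002, 0.959], [0.02, -1.0, 0.008]]
contact_force: [-1.2, 0.4, -0.5]
finger_gap: 51.4
```

```bash
python3 chk.py 3
python3 - <<'E'
import cv2
im=cv2.imread("pics/side_3.png")
cv2.imwrite("pics/c3.png",cv2.resize(im[150:240,200:310],None,fx=6,fy=6,interpolation=cv2.INTER_CUBIC))
E
```

```text
-94 8 [10.  11.2 11.5] | -90 8 [10.1 11.5 12.7] | -86 28 [11.1 20.5 25.1] | -82 8 [21.3 25.4 26.7] | -78 10 [18.4 24.5 26.2] | -74 11 [24.1 25.  27.8] | -70 7 [22.7 26.1 26.5] | -66 9 [18.3 24.9 26.7] | -62 8 [23.7 25.4 26.1] | -58 13 [15.1 24.  26.6] | -54 7 [24.8 25.9 26.5] | -50 7 [15.3 25.  27.2] | -46 14 [14.2 24.8 25.9] | -42 8 [18.1 26.5 27.4] | -38 9 [21.2 25.7 27.4] | -34 7 [18.3 24.9 25.7] | -30 9 [24.8 25.3 27. ] | -26 6 [24.9 26.2 27.4] | -22 7 [23.9 24.4 26.4] | -18 10 [24.  25.8 28.1] | 
carrier x [-88.  -87.8 -41.9 -40.6] y [-19.1 -16.9  17.9  18.8] 24.860612001303878 ((-64.99519348144531, 0.8976020812988281), (37.93899154663086, 47.152984619140625), 87.32830810546875)
head [-1.3  3.5 78. ] 64
t 23.65 p [ 559.2 -127.7  132.3] a 73.52 q [-14.  22.  99.   1.  58. -88.] F [0.1 0.5 0.5] M [-0.  0.  0.] gap 51.3
 R.y [ 0.  0. -1.]
 dx dy dz mm [59.9 73.5  0.5]
 yaw -0.08
```

View pics/c3.png

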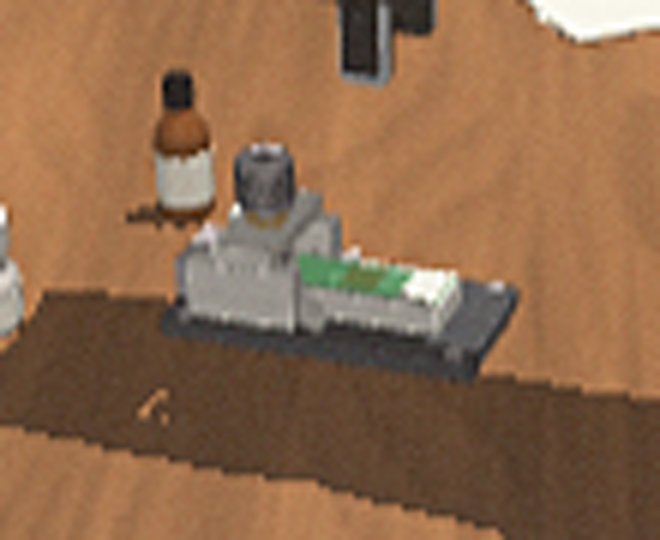

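The side crop shows the carrier home: rear end at clamp x = -88 mm, flat and centred, with the screw head top at about 78 mm. Now over to the screw.

Emit:
{"op": "apply_moves", "data": {
  "series": [
    {"jaw": 0.2,"dx": 0.005,"dy": 0,"dz": 0,"yaw": 0},
    {"jaw": 0.2,"dx": 0.008,"dy": 0,"dz": 0,"yaw": 0},
    {"jaw": 0.2,"dx": 0.01,"dy": 0,"dz": 0,"yaw": 0},
    {"jaw": 0.2,"dx": 0.01,"dy": 0,"dz": 0,"yaw": 0},
    {"jaw": 0.2,"dx": 0.009,"dy": 0,"dz": 0,"yaw": 0},
    {"jaw": 0.2,"dx": 0.007,"dy": 0,"dz": 0,"yaw": 0},
    {"jaw": 0.2,"dx": 0.005,"dy": 0,"dz": 0,"yaw": 0},
    {"jaw": 0.2,"dx": 0.003,"dy": 0,"dz": 0,"yaw": 0},
    {"jaw": 0.2,"dx": 0.002,"dy": 0,"dz": 0,"yaw": 0},
    {"jaw": 0.2,"dx": 0.001,"dy": 0,"dz": 0,"yaw": 0},
    {"jaw": 0.2,"dx": 0,"dy": 0,"dz": 0,"yaw": 0}
  ]
}}

```text
t: 24.75
ee_pos: [621.5, -146.2, 130.2]
eef_rot: [[0.959, 0.016, 0.284], [-0.284, 0.004, 0.959], [0.015, -1.0, 0.008]]
contact_force: [0.1, -0.4, 0.1]
finger_gap: 51.2
```

Run:
```python
from g import *
togo(clamp(0,0.4,90),73.6)
cm=camera_model("wrist");im,d=get_image("wrist");cv2.imwrite("pics/w3.png",im)
for l in("thumbscrew","screw_head"):
  for r in place_of(l,"wrist"): 
    p=at_z("wrist",r["at"],78 if l[0]=="t" else 66,cm);q=p-[618.3,-144,0];print(l,r["conf"],r["at"],"clamp xy",q[0]*c+q[1]*s,-q[0]*s+q[1]*c)
```

```text
t 24.75 p [ 621.5 -146.2  130.2] a 73.51 q [-14.  28.  90.   0.  62. -88.] F [ 0.1 -0.4  0.1] M [-0.03  -0.006 -0.042] gap 51.2
 R.y [ 0.0162  0.0035 -0.9999]
 dx dy dz mm [-4.3 40.1  1.3]
 yaw -0.09
thumbscrew 0.95 [232.3, 286.3] clamp xy 3.3945923869900536 1.3371148231779824
screw_head 0.83 [217.8, 282.0] clamp xy -2.0925829483923524 -1.3953894744053996
```

Emit:
{"op": "apply_moves", "data": {
  "series": [
    {"jaw": 0.2,"dx": -0.002,"dy": 0.008,"dz": 0.001,"yaw": 0},
    {"jaw": 0.2,"dx": -0.002,"dy": 0.011,"dz": 0,"yaw": 0},
    {"jaw": 0.2,"dx": 0,"dy": 0.013,"dz": 0,"yaw": 0},
    {"jaw": 0.2,"dx": 0,"dy": 0.012,"dz": 0,"yaw": 0},
    {"jaw": 0.2,"dx": 0,"dy": 0.009,"dz": 0,"yaw": 0},
    {"jaw": 0.2,"dx": 0,"dy": 0.006,"dz": 0,"yaw": 0},
    {"jaw": 0.2,"dx": 0,"dy": 0.004,"dz": 0,"yaw": 0},
    {"jaw": 0.2,"dx": 0,"dy": 0.002,"dz": 0,"yaw": 0},
    {"jaw": 0.2,"dx": 0,"dy": 0.001,"dz": 0,"yaw": 0}
  ]
}}

```text
t: 25.8
ee_pos: [617.2, -143.2, 56.8]
eef_rot: [[0.959, 0.013, 0.284], [-0.284, 0.004, 0.959], [0.011, -1.0, 0.008]]
contact_force: [-0.9, 0.1, 0.8]
finger_gap: 51.6
```

Run:
```python
from g import *
togo(clamp(0.2,0.3,57),73.6)
```

```text
t 25.80 p [ 617.2 -143.2   56.8] a 73.51 q [-14.  32.  95.   1.  53. -88.] F [-0.9  0.1  0.8] M [-0.035 -0.01  -0.002] gap 51.6
 R.y [ 0.0131  0.0043 -0.9999]
 dx dy dz mm [ 1.5 -0.2 -0.1]
 yaw -0.09
```

Emit:
{"op": "apply_moves", "data": {
  "series": [
    {"jaw": -0.1,"dx": 0.001,"dy": 0,"dz": 0,"yaw": 0},
    {"jaw": -0.6,"dx": 0,"dy": 0,"dz": 0,"yaw": 0},
    {"jaw": -0.6,"dx": 0,"dy": 0,"dz": 0,"yaw": 0},
    {"jaw": -0.6,"dx": 0,"dy": 0,"dz": 0,"yaw": 0},
    {"jaw": -0.6,"dx": 0,"dy": 0,"dz": 0,"yaw": 0},
    {"jaw": -0.6,"dx": 0,"dy": 0,"dz": 0,"yaw": 0},
    {"jaw": -0.6,"dx": 0,"dy": 0,"dz": 0,"yaw": 0}
  ],
  "squeeze": 70
}}

```text
t: 26.5
ee_pos: [618.4, -144.9, 57.7]
eef_rot: [[0.959, 0.014, 0.283], [-0.283, 0.001, 0.959], [0.013, -1.0, 0.005]]
contact_force: [-0.3, -0.6, -1.8]
finger_gap: 23.7
```

```bash
cat > avg.py <<'E'
from g import *
M=[];T=[];F=[]
for k in range(int(sys.argv[1])):
    st=state();M.append(st["moment"]);T.append(st["joint_torque"]);F.append(st["contact_force"]);get_image("wrist")
M,T,F=map(np.array,(M,T,F))
print("M",M.mean(0),"sd",M.std(0),"Mz",M[:,2]);print("T6",T[:,5].mean(),T[:,5],"F",F.mean(0))
togo(clamp(0,0.3,57),73.6)
E
python3 avg.py 6
```

```text
M [-0.1847  0.0681  0.0118] sd [0.0307 0.0308 0.0242] Mz [-0.0014  0.0487 -0.0296  0.0113  0.0279  0.0137]
T6 -5.6321409829251934e-05 [-0.0018 -0.0017 -0.0002  0.0006  0.0011  0.0016] F [-0.3284 -0.8577 -1.3832]
t 26.80 p [ 618.4 -144.9   57.8] a 73.57 q [-14.  32.  95.   0.  53. -88.] F [ 0.6 -1.8 -1.5] M [-0.227  0.018  0.039] gap 23.8
 R.y [ 0.014   0.0015 -0.9999]
 dx dy dz mm [-0.3  0.8  1.1]
 yaw -0.03
```

Emit:
{"op": "apply_moves", "data": {
  "series": [
    {"jaw": -0.6,"dx": 0,"dy": 0.0002,"dz": 0,"yaw": 5},
    {"jaw": -0.6,"dx": 0,"dy": 0.0002,"dz": 0,"yaw": 5},
    {"jaw": -0.6,"dx": 0,"dy": 0.0002,"dz": 0,"yaw": 5},
    {"jaw": -0.6,"dx": 0,"dy": 0.0002,"dz": 0,"yaw": 5}
  ]
}}

```text
t: 27.2
ee_pos: [618.4, -144.8, 57.0]
eef_rot: [[0.798, 0.014, 0.602], [-0.602, 0.001, 0.798], [0.011, -1.0, 0.009]]
contact_force: [-0.2, -0.4, -1.4]
finger_gap: 23.8
```

```bash
python3 avg.py 5
```

```text
M [-0.2855  0.137  -0.0563] sd [0.0369 0.0365 0.1145] Mz [ 0.1467 -0.0077 -0.122  -0.1351 -0.1634]
T6 -0.05429116263985634 [-0.574   0.2665  0.2348 -0.0615 -0.1372] F [-0.3981 -0.1557 -0.885 ]
t 27.45 p [ 618.4 -144.8   57. ] a 53.21 q [-14.  32.  95.   0.  53. -68.] F [-0.1 -0.7 -0.9] M [-0.263  0.098 -0.166] gap 23.8
 R.y [ 0.014   0.0012 -0.9999]
 dx dy dz mm [-0.7  0.1  0.8]
 yaw -20.39
```

Emit:
{"op": "apply_moves", "data": {
  "series": [
    {"jaw": -0.6,"dx": 0,"dy": 0.0002,"dz": 0,"yaw": 5},
    {"jaw": -0.6,"dx": 0,"dy": 0.0002,"dz": 0,"yaw": 5},
    {"jaw": -0.6,"dx": 0,"dy": 0.0002,"dz": 0,"yaw": 5},
    {"jaw": -0.6,"dx": 0,"dy": 0.0002,"dz": 0,"yaw": 4},
    {"jaw": -0.6,"dx": 0,"dy": 0.0001,"dz": 0,"yaw": 3},
    {"jaw": -0.6,"dx": 0,"dy": 0.0001,"dz": 0,"yaw": 2},
    {"jaw": -0.6,"dx": 0,"dy": 0.0001,"dz": 0,"yaw": 2},
    {"jaw": -0.6,"dx": 0,"dy": 0.0001,"dz": 0,"yaw": 2}
  ]
}}

```text
t: 28.25
ee_pos: [618.6, -144.7, 56.1]
eef_rot: [[0.423, 0.014, 0.906], [-0.906, -0.0, 0.423], [0.006, -1.0, 0.012]]
contact_force: [0.6, 0.1, -0.9]
finger_gap: 23.6
```

```bash
python3 avg.py 8
```

```text
M [-0.2532  0.2142  0.0702] sd [0.0312 0.0258 0.0338] Mz [0.1322 0.069  0.0812 0.0585 0.0108 0.1002 0.0623 0.0472]
T6 0.06159249154734425 [-0.1168  0.1926  0.1543  0.0456  0.0333  0.0472  0.0621  0.0745] F [ 0.3529 -0.414  -0.9573]
t 28.65 p [ 618.6 -144.7   56.1] a 25.05 q [-14.  32.  95.   0.  53. -39.] F [ 0.5 -0.8 -0.9] M [-0.233  0.278  0.124] gap 23.6
 R.y [ 0.0137 -0.0001 -0.9999]
 dx dy dz mm [-1.  -0.9  0.2]
 yaw -48.55
```

```bash
cat > r.py <<'E'
from rig import *
import numpy as np
s=state();R=np.array(s["eef_rot"])
print("ang %.2f T6 %.4f Mz %.3f p %s t %.2f"%(np.degrees(np.arctan2(R[1,2],R[0,2])),s["joint_torque"][5],s["moment"][2],np.round(s["ee_pos"],1),s["t"]))
E
python3 r.py
```

```text
ang 25.05 T6 0.0846 Mz 0.124 p [ 618.6 -144.7   56.1] t 28.65
```

Emit:
{"op": "apply_moves", "data": {
  "series": [
    {"jaw": -0.6,"dx": 0,"dy": 0.0001,"dz": 0,"yaw": 2},
    {"jaw": -0.6,"dx": 0,"dy": 0.0001,"dz": 0,"yaw": 2},
    {"jaw": -0.6,"dx": 0,"dy": 0,"dz": 0,"yaw": 2}
  ]
}}

```text
t: 28.95
ee_pos: [618.6, -144.7, 55.9]
eef_rot: [[0.325, 0.014, 0.946], [-0.946, -0.0, 0.325], [0.005, -1.0, 0.013]]
contact_force: [0.6, -1.1, -1.3]
finger_gap: 23.9
```

```bash
python3 r.py
```

```text
ang 18.97 T6 -0.1278 Mz 0.203 p [ 618.6 -144.7   55.9] t 28.95
```

Emit:
{"op": "apply_moves", "data": {
  "series": [
    {"jaw": -0.6,"dx": 0,"dy": 0.0001,"dz": 0,"yaw": 2}
  ]
}}

```text
t: 29.05
ee_pos: [618.6, -144.7, 55.8]
eef_rot: [[0.291, 0.014, 0.957], [-0.957, -0.0, 0.291], [0.004, -1.0, 0.013]]
contact_force: [-0.3, -1.3, -0.4]
finger_gap: 23.5
```

```bash
python3 r.py
```

```text
ang 16.93 T6 -0.1285 Mz 0.214 p [ 618.6 -144.7   55.8] t 29.05
```

Emit:
{"op": "apply_moves", "data": {
  "series": [
    {"jaw": -0.6,"dx": 0,"dy": 0.0001,"dz": 0,"yaw": 2}
  ]
}}

```text
t: 29.15
ee_pos: [618.7, -144.6, 55.8]
eef_rot: [[0.257, 0.014, 0.966], [-0.966, -0.0, 0.257], [0.004, -1.0, 0.013]]
contact_force: [-0.1, 0.3, -0.6]
finger_gap: 23.4
```

```bash
python3 r.py
```

```text
ang 14.90 T6 -0.1283 Mz 0.158 p [ 618.7 -144.6   55.8] t 29.15
```

Emit:
{"op": "apply_moves", "data": {
  "series": [
    {"jaw": -0.6,"dx": 0,"dy": 0,"dz": 0,"yaw": 2}
  ]
}}

```text
t: 29.25
ee_pos: [618.7, -144.6, 55.7]
eef_rot: [[0.223, 0.014, 0.975], [-0.975, -0.001, 0.223], [0.004, -1.0, 0.013]]
contact_force: [0.5, -1.3, -1.6]
finger_gap: 23.6
```

```bash
python3 r.py
```

```text
ang 12.87 T6 -0.1261 Mz 0.146 p [ 618.7 -144.6   55.7] t 29.25
```

Emit:
{"op": "apply_moves", "data": {
  "series": [
    {"jaw": -0.6,"dx": 0,"dy": 0.0001,"dz": 0,"yaw": 2}
  ]
}}

```text
t: 29.35
ee_pos: [618.7, -144.6, 55.5]
eef_rot: [[0.188, 0.014, 0.982], [-0.982, -0.001, 0.188], [0.003, -1.0, 0.013]]
contact_force: [0.7, -1.3, -1.1]
finger_gap: 23.6
```

```bash
python3 r.py
```

```text
ang 10.83 T6 -0.1285 Mz 0.172 p [ 618.7 -144.6   55.5] t 29.35
```

At a steady 2° per row the J6 torque repeats to within 0.002 Nm (free: -0.128), and Mz is about 0.17. Next I turn on in 6° steps and read after each one.

Emit:
{"op": "apply_moves", "data": {
  "series": [
    {"jaw": -0.6,"dx": 0,"dy": 0.0001,"dz": 0,"yaw": 2},
    {"jaw": -0.6,"dx": 0,"dy": 0.0001,"dz": 0,"yaw": 2},
    {"jaw": -0.6,"dx": 0,"dy": 0,"dz": 0,"yaw": 2}
  ]
}}

```text
t: 29.65
ee_pos: [618.7, -144.7, 55.4]
eef_rot: [[0.082, 0.013, 0.997], [-0.997, -0.001, 0.082], [0.002, -1.0, 0.013]]
contact_force: [0.9, -0.8, -0.9]
finger_gap: 23.5
```

```bash
python3 r.py
```

```text
ang 4.72 T6 -0.1263 Mz 0.133 p [ 618.7 -144.7   55.4] t 29.65
```

Emit:
{"op": "apply_moves", "data": {
  "series": [
    {"jaw": -0.6,"dx": 0,"dy": 0.0001,"dz": 0,"yaw": 2},
    {"jaw": -0.6,"dx": 0,"dy": 0.0001,"dz": 0,"yaw": 2},
    {"jaw": -0.6,"dx": 0,"dy": 0,"dz": 0,"yaw": 2}
  ]
}}

```text
t: 29.95
ee_pos: [618.8, -144.6, 55.2]
eef_rot: [[-0.024, 0.013, 1.0], [-1.0, -0.001, -0.024], [0.001, -1.0, 0.013]]
contact_force: [0.4, -0.1, -0.5]
finger_gap: 23.6
```

```bash
python3 r.py
```

```text
ang -1.39 T6 -0.1204 Mz 0.145 p [ 618.8 -144.6   55.2] t 29.95
```

Emit:
{"op": "apply_moves", "data": {
  "series": [
    {"jaw": -0.6,"dx": 0,"dy": 0.0001,"dz": 0,"yaw": 2},
    {"jaw": -0.6,"dx": 0,"dy": 0.0001,"dz": 0,"yaw": 2},
    {"jaw": -0.6,"dx": 0,"dy": 0,"dz": 0,"yaw": 2}
  ]
}}

```text
t: 30.25
ee_pos: [618.8, -144.7, 55.2]
eef_rot: [[-0.13, 0.013, 0.991], [-0.991, -0.001, -0.13], [-0.001, -1.0, 0.013]]
contact_force: [0.4, -0.4, -1.4]
finger_gap: 23.6
```

```bash
python3 r.py
```

```text
ang -7.50 T6 -0.1027 Mz 0.185 p [ 618.8 -144.7   55.2] t 30.25
```

Emit:
{"op": "apply_moves", "data": {
  "series": [
    {"jaw": -0.6,"dx": 0,"dy": 0.0001,"dz": 0,"yaw": 2},
    {"jaw": -0.6,"dx": 0,"dy": 0.0001,"dz": 0,"yaw": 2},
    {"jaw": -0.6,"dx": 0,"dy": 0,"dz": 0,"yaw": 2}
  ]
}}

```text
t: 30.55
ee_pos: [618.9, -144.6, 55.2]
eef_rot: [[-0.235, 0.013, 0.972], [-0.972, -0.001, -0.235], [-0.002, -1.0, 0.013]]
contact_force: [1.1, -0.6, -0.8]
finger_gap: 23.6
```

```bash
python3 r.py
```

```text
ang -13.60 T6 -0.0849 Mz 0.198 p [ 618.9 -144.6   55.2] t 30.55
```

Emit:
{"op": "apply_moves", "data": {
  "series": [
    {"jaw": -0.6,"dx": 0,"dy": 0.0001,"dz": 0,"yaw": 2},
    {"jaw": -0.6,"dx": 0,"dy": 0.0001,"dz": 0,"yaw": 2}
  ]
}}

```text
t: 30.75
ee_pos: [618.9, -144.7, 55.2]
eef_rot: [[-0.303, 0.013, 0.953], [-0.953, -0.002, -0.303], [-0.003, -1.0, 0.013]]
contact_force: [0.9, -0.7, -0.8]
finger_gap: 24.0
```

```bash
python3 r.py
```

```text
ang -17.66 T6 -0.0734 Mz 0.222 p [ 618.9 -144.7   55.2] t 30.75
```

Emit:
{"op": "apply_moves", "data": {
  "series": [
    {"jaw": -0.6,"dx": 0,"dy": 0.0001,"dz": 0,"yaw": 2},
    {"jaw": -0.6,"dx": 0,"dy": 0,"dz": 0,"yaw": 2}
  ]
}}

```text
t: 30.95
ee_pos: [618.9, -144.7, 55.2]
eef_rot: [[-0.37, 0.013, 0.929], [-0.929, -0.002, -0.37], [-0.003, -1.0, 0.013]]
contact_force: [0.8, -1.4, -2.2]
finger_gap: 23.3
```

```bash
python3 r.py; python3 avg.py 6
```

```text
ang -21.72 T6 -0.0611 Mz 0.225 p [ 618.9 -144.7   55.2] t 30.95
M [-0.1542  0.2603  0.0896] sd [0.0173 0.0312 0.0676] Mz [0.2254 0.1101 0.0125 0.0459 0.0668 0.0767]
T6 0.09367144026327878 [-0.0611  0.2402  0.1915  0.0782  0.0543  0.0588] F [ 0.4914 -0.7524 -1.0134]
t 31.25 p [ 618.9 -144.7   55.1] a -21.66 q [-14.  32.  95.   0.  53.   7.] F [ 1.2  0.1 -1.3] M [-0.073  0.269  0.091] gap 23.5
 R.y [ 0.013  -0.0015 -0.9999]
 dx dy dz mm [-0.7 -1.9 -0.8]
 yaw -95.26
```

Emit:
{"op": "apply_moves", "data": {
  "series": [
    {"jaw": 0.2,"dx": 0,"dy": 0,"dz": 0,"yaw": 0},
    {"jaw": 0.2,"dx": 0,"dy": 0,"dz": 0,"yaw": 0},
    {"jaw": 0.2,"dx": 0,"dy": 0,"dz": 0,"yaw": 0},
    {"jaw": 0.2,"dx": 0,"dy": 0,"dz": 0,"yaw": 0},
    {"jaw": 0.2,"dx": 0,"dy": -0.003,"dz": 0,"yaw": 0},
    {"jaw": 0.2,"dx": 0,"dy": -0.008,"dz": 0,"yaw": 0},
    {"jaw": 0.2,"dx": 0,"dy": -0.015,"dz": 0,"yaw": 0},
    {"jaw": 0.2,"dx": 0,"dy": -0.025,"dz": 0,"yaw": 0},
    {"jaw": 0.2,"dx": 0,"dy": -0.03,"dz": 0,"yaw": 0},
    {"jaw": 0.2,"dx": 0,"dy": -0.03,"dz": 0,"yaw": 0},
    {"jaw": 0.2,"dx": 0,"dy": -0.02,"dz": 0,"yaw": 0},
    {"jaw": 0.2,"dx": 0,"dy": -0.012,"dz": 0,"yaw": 0},
    {"jaw": 0.2,"dx": 0,"dy": -0.006,"dz": 0,"yaw": 0},
    {"jaw": 0.2,"dx": 0,"dy": -0.002,"dz": 0,"yaw": 0},
    {"jaw": 0.2,"dx": 0,"dy": 0,"dz": 0,"yaw": 0}
  ]
}}

```text
t: 32.75
ee_pos: [616.6, -143.8, 216.2]
eef_rot: [[-0.37, 0.016, 0.929], [-0.929, -0.0, -0.37], [-0.006, -1.0, 0.015]]
contact_force: [-0.8, 1.0, -0.5]
finger_gap: 51.0
```

```bash
python3 chk.py 4
python3 - <<'E'
import cv2
im=cv2.imread("pics/side_4.png")
cv2.imwrite("pics/c4.png",cv2.resize(im[100:240,180:320],None,fx=4,fy=4,interpolation=cv2.INTER_CUBIC))
E
```

```text
-94 7 [10.4 11.6 12.1] | -90 10 [10.5 11.6 18.7] | -86 20 [12.2 19.9 25.2] | -82 10 [22.1 24.9 25.7] | -78 10 [23.8 25.4 26.5] | -74 9 [25.1 26.3 26.9] | -70 8 [23.1 25.3 27.4] | -66 11 [19.1 25.5 26.8] | -62 9 [23.3 24.8 26.6] | -58 12 [18.4 24.4 25.6] | -54 8 [13.1 24.3 25.9] | -50 11 [13.9 25.6 27.1] | -46 7 [19.2 25.8 26.9] | -42 10 [15.5 25.3 27. ] | -38 10 [23.8 25.  26.8] | -34 12 [15.  25.1 26.3] | -30 10 [22.9 25.2 26.3] | -26 6 [25.1 25.3 25.9] | -22 8 [23.2 25.7 26.8] | -18 7 [23.8 24.7 26.3] | 
carrier x [-88.5 -87.4 -41.8 -40.2] y [-18.  -17.3  18.5  20.8] 24.88820149702245 ((-64.79916381835938, 0.6989402770996094), (38.52880096435547, 47.80854415893555), 87.84663391113281)
head [-0.9  3.7 75.9] 58
t 32.80 p [ 616.5 -143.8  215.8] a -21.69 q [-14.  24.  84.   0.  72.   7.] F [-0.3  0.4 -0.4] M [ 0. -0. -0.] gap 51.1
 R.y [ 0. -0. -1.]
 dx dy dz mm [  0.4 155.8  -0.5]
 yaw -95.29
```

View pics/c4.png

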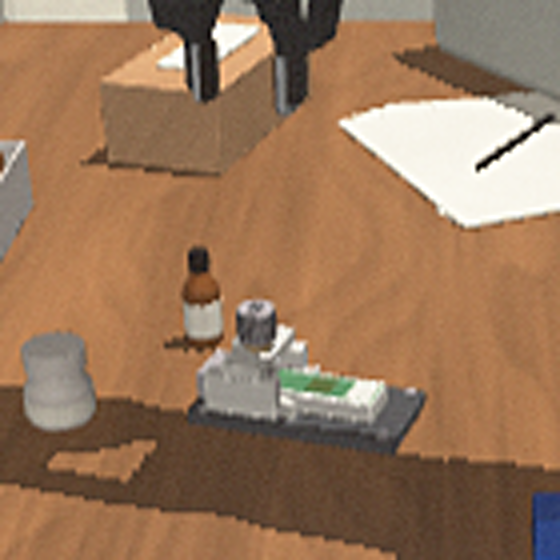

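```bash
python3 - <<'E'
from g import *
n="side";cm=camera_model(n)
def top(d,n):
    cm=camera_model(n);r=range(140,200)
    P=np.array([at_depth(n,(i,j),d[i,j],cm) for i in r for j in range(220,380) if d[i,j]>0]);Q=P-[618.5,-144.8,0]
    S=P[(np.hypot(Q[:,0],Q[:,1])<9)&(P[:,2]>60)&(P[:,2]<100)][:,2];return len(S),np.percentile(S,[25,50,75])
print("before",top(np.load("pics/side1d.npy"),"side"));im,d=get_image("side");print("after",top(d,"side"))
print("before top",top(np.load("pics/top1d.npy"),"top"))
E
python3 r.py
```

```text
before (14, array([80.3207, 81.1001, 82.2404]))
after (18, array([76.6517, 77.5861, 78.5133]))
before top (51, array([79.1321, 80.3246, 81.1917]))
ang -21.69 T6 0.0000 Mz 0.024 p [ 616.4 -143.7  215.5] t 32.85
```

The head dropped about 3.5 mm, against 3.3 mm expected for 95° without slip. Everything is clear, so I hand in.

```bash
python3 -c "
from rig import *
print(hand_in())"
```

```text
the job is handed in; nothing more can be done
None
```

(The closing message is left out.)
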